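Sweep the offcuts off the welding plate into the scrap tray

TASK

Clear the welding plate: with the closed fingers, sweep the three loose bright steel offcuts (a flat rectangle, a square-bar stub and a round slug) along the plate and off its end so that all three drop into the empty scrap tray. Only push them, never pick them up. Leave the welded tee and the pipe stub where they are, and keep the offcuts out of the divided bracket box at the plate's other end.

Things in the scene. Friction and masses are not known exactly. Their poses are not given: they have to be found in the camera images.
- plate: fixed dark steel welding plate, 300 (its x) x 420 (its y) x 60 mm high, lying on the bench; origin at the centre of its underside, so its top is 60 mm above the origin and its two ends are at y = +210 and -210 mm; axes x and y along its sides, z up; turned up to about 9 degrees on the bench
- tray: fixed empty open steel scrap tray, 180 (its x) x 130 (its y) x 45 mm high, walls and floor 3 mm, no dividers; origin at the centre of its underside, on the bench; axes parallel to the plate's. It stands right against either the +y or the -y end of the plate (which one varies), its rim 15 mm below the plate's top; it covers only part of the end's length
- bracket_box: fixed open steel box of the same outline and height as the tray, against the opposite end of the plate, with two dividers and nine small dark angle brackets in it that stand up to 40 mm above the bench; origin at the centre of its underside
- flat_center (a point): centre of the flat rectangular offcut, bright steel, 50 (its x) x 30 (its y) x 12 mm thick, about 0.14 kg, lying loose on the plate at any yaw
- stub_center (a point): centre of the square-bar stub, bright steel, 46 mm long (its x), 22 x 22 mm in section, about 0.17 kg, lying loose on the plate at any yaw
- slug_center (a point): centre of the round slug, bright steel disc of 44 mm diameter, 14 mm thick, about 0.16 kg, lying flat and loose on the plate
- tee: bystander: loose dark welded tee joint standing on the far (+x) part of the plate, base 45 (its x) x 80 (its y) x 8 mm with an upright 8 mm fin along y, 45 mm high in all, 0.4 kg; origin at the centre of its underside
- pipe: bystander: loose dark pipe stub standing upright on the far (+x) part of the plate, 50 mm outside diameter, 40 mm bore, 45 mm high, 0.25 kg; origin at the centre of its underside

How it is judged:
By the outcome, as a careful person would: the job done as asked, in the order asked, and still so for the second after the job is handed in, with the robot touching nothing.
It also fails if it takes over 72 s, if anything falls off the work surface, if the arm or the gripper's body presses on something with over 40 N, if the wrist force passes 120 N, or if a joint passes its speed limit or range.

ROBOT

A 7-joint arm with a two-finger parallel gripper is mounted at the origin on the work surface. World frame = base frame: x ahead of the robot, y to its left, z up, the work surface at z = 0. Lengths are in m, angles in rad, forces in N, time in s.
With the tool pointing down it reaches from about 0.4 to 0.85 m from the base axis. Payload 10.4 kg.
Tool frame: the origin (TCP) lies between the finger pads; the fingertips stand 8 mm ahead of it and the grasp point (between the pads) lies 11 mm behind it; z points along the fingers, x is the direction in which the jaws open and shut, and the axes are right-handed (so a half turn about z gives the same grasp; the last joint's range is limited). The gripper opens to 87 mm and grips with 3 to 60 N. Pads are 19 mm wide; open, the fingers measure 117 mm over their backs; the gripper's body (75 mm by 190 mm) begins 51 mm behind the grasp point.
Start: joints at [1.297, 0.332, -0.065, 1.46, 0.022, 1.35, -0.088], TCP at [0.155, -0.605, 0.204] pointing down, gripper open.
Joint ranges: [-2.6, 2.6], [-0.5, 2.12], [-1.47, 1.34], [0.16, 2.42], [-1.27, 4.41], [0.06, 2.06], [-2.6, 2.6]. Speed limits (rad/s): [2.22, 2.22, 2.79, 2.79, 3.14, 3.14, 3.14].

INTERFACE

Orientations are given as a unit quaternion [x, y, z, w].
In Python, from bench import r, viewer gives the robot as it stands.
- The arm moves only by the tool apply_moves, never from a script. Its argument "increments" is a list of rows, each an object with "grip": the closure in counts, from 0 (fully open) to 255 (shut); "xyz": the shift along the tool's x, y, z in mm, a list of three; "rotation": the turn, a rotation vector about the tool's x, y, z in degrees, a list of three. A call has 1 to 5 rows; each row is the pose to reach, as a shift and turn from the pose measured when the call began, along the tool's axes at that moment; what a row does not reach only later rows make up. A row lasts 1/8 s, in which the tool goes at most 62.5 mm and 10.7 degrees, less where a joint would pass 70% of its speed; a pose out of reach is approached as far as the arm can. A call with a gripper value outside its range is refused whole. The fingers move at their own pace and stop on an object; "squeeze" is the grip in N (left out, the last holds). Time passes only in rows, so rows that repeat a pose let the fingers close. It gives the time, the measured TCP pose, the force and the opening at its end, in the units of the state.
- r.read_state(): the state, without advancing time (a new reading comes with each control period).
- viewer.camera(name): name is "side" or "top"; returns a dict with "img" (400x640x3 uint8, blue, green, red), "range_z" (400x640 float32, m along the optical axis (not along the pixel's ray), 0 where there is no reading), "vertical_fov" (degrees; the focal length in pixels is half the picture's height over the tangent of half this angle, whatever the lens; pixels are square), "cx", "cy" (the principal point, pixels), "rvec" (rotation vector, rad) and "tvec" (3), from world to camera coordinates, as OpenCV has them. Camera axes: x right, y down, z forward; pixel columns grow to the right and rows downward; lengths in m; the calibration is good to about 2 mm. A picture is of the moment at which its call begins.
- r.close_job(): hands the job in, once; it reports no verdict.
The state is a dict: "time": time; "joint_positions": joint angles; "joint_vel": joint speeds; "joint_torque": joint torques, N m; "ee_pos": TCP position; "eef_rot": TCP orientation; "ft_force": force on the tool from outside, world axes, zero at the start; "torque": the same for the moment, N m; "width": finger opening in m.
Only numpy, scipy, OpenCV 4.12 (cv2) and the standard library are available. Lean on these libraries where they do the work, as an engineer would, in place of code of your own. Each camera call takes 0.05 s, during which the arm holds its last target.

## Working session

There is one attempt and no reset: what is moved stays moved. The work goes in short steps, Python scripts to look and compute and a tool call to move; the robot and the scene stay as the last step left them, time stands still between calls to the robot, and variables do not carry over. Pictures are saved under pics/ and viewed, and the job is handed in when it is done.

Besides the shell and the picture viewer there is one more tool, called after "Emit:" as name(argument=value, ...) on one line, values as JSON. apply_moves: Moves the arm, as the interface text tells. Its arguments: {"type":"object","properties":{"increments":{"type":"array","items":{"type":"object","properties":{"grip":{"type":"number"},"xyz":{"type":"array","items":{"type":"number"}},"rotation":{"type":"array","items":{"type":"number"}}}}},"squeeze":{"type":"number"}},"required":["increments"]}

```bash
mkdir -p pics; ls
python3 - <<'E'
from bench import r, viewer
import cv2,numpy as np
s=r.read_state(); print({k:np.round(v,4) for k,v in s.items()})
for n in("top","side"):
    c=viewer.camera(n); cv2.imwrite(f"pics/{n}0.png",c["img"]); print(n,c["vertical_fov"],c["cx"],c["cy"],c["rvec"],c["tvec"])
    np.savez(f"{n}0.npz",**c)
E
```

```text
pics
{'time': np.float64(0.0), 'joint_positions': array([ 1.2974,  0.3329, -0.0647,  1.461 ,  0.0216,  1.3499, -0.0885]), 'joint_vel': array([-0.0001, -0.0027,  0.0008, -0.0009,  0.0016, -0.0006, -0.0009]), 'joint_torque': array([-7.00000e-04, -6.23259e+01,  2.50000e-02, -3.89903e+01,
       -6.13000e-02,  3.97000e-02,  1.00000e-04]), 'ee_pos': array([ 0.155 , -0.605 ,  0.2032]), 'eef_rot': array([ 7.900e-01, -6.131e-01, -6.000e-04, -4.000e-04]), 'ft_force': array([-0.3075,  0.3587,  0.2629]), 'torque': array([0.0097, 0.0878, 0.0181]), 'width': np.float64(0.0871)}
top 44.30856834791994 309.3783163849914 205.12684670680022 [ 2.12228551 -2.17683806  0.13066726] [0.03418315 0.60727965 1.06724746]
side 56.862595793411785 322.63604004293734 197.80522837221804 [ 0.92293738 -2.38666462  1.14372987] [0.45159425 0.2955269  0.4580954 ]
```

View pics/top0.png

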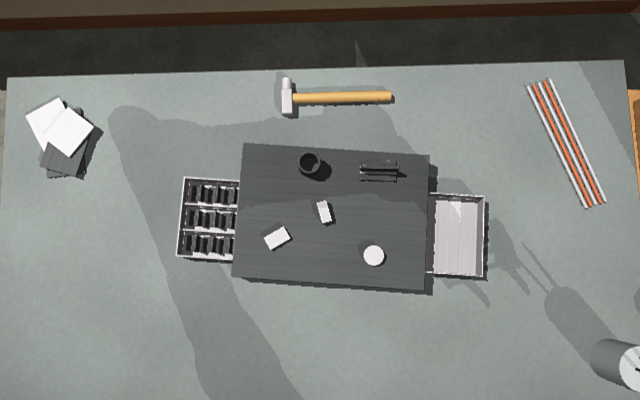

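View pics/side0.png

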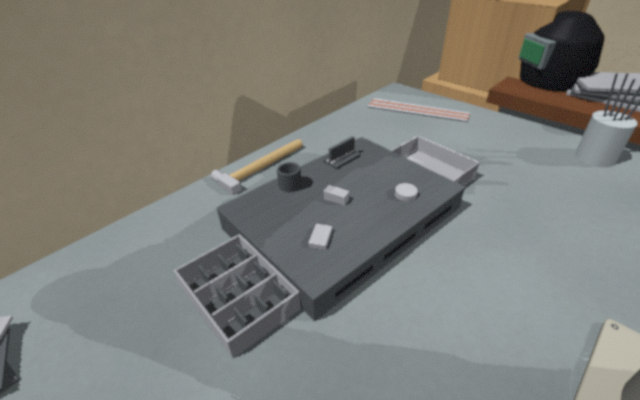

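The tray is at the right end in the top view (about 458,236) and the bracket box is at the left. The flat is at (277,238), the stub at (324,212), the slug at (374,255), the pipe at (310,163) and the tee at (379,171). Next I'll measure them.

```bash
cat > h.py <<'E'
import numpy as np,cv2
def cloud(c):
    h,w=c["range_z"].shape; f=h/2/np.tan(np.radians(float(c["vertical_fov"]))/2)
    u,v=np.meshgrid(np.arange(w),np.arange(h)); z=c["range_z"]
    P=np.stack([(u-c["cx"])/f*z,(v-c["cy"])/f*z,z],-1)
    R,_=cv2.Rodrigues(np.array(c["rvec"])); return (P-np.array(c["tvec"]).ravel())@R   # R^T(p-t)
def blobs(W,img,sel,amin=20):
    n,l,st,ce=cv2.connectedComponentsWithStats(sel.astype(np.uint8),connectivity=4)
    out=[]
    for i in range(1,n):
        if st[i,4]<amin: continue
        m=l==i; p=W[m]; 
        rc=cv2.minAreaRect((p[:,:2]*1000).astype(np.float32))
        out.append((ce[i].round(0),st[i,4],np.median(p,0).round(4),np.array(rc[0]).round(1),np.array(rc[1]).round(1),round(rc[2],1),img[m].mean(0).round()))
    return out
E
python3 - <<'E'
from h import *
c=dict(np.load("top0.npz")); W=cloud(c); img=c["img"]; z=W[...,2]; ok=c["range_z"]>0
print("bench",np.median(W[300:340,300:350],axis=(0,1)),"plate",W[190,270],W[265,330])
roi=np.zeros_like(ok); roi[120:310,165:500]=1
sel=ok&roi&(abs(z-.06)<.05)&(z>.05); 
for b in blobs(W,img,sel): print("plate",b)
bright=img.min(2)>150
for b in blobs(W,img,ok&roi&bright&(z>.06)): print("br",b)
for b in blobs(W,img,ok&roi&(z>.068)): print("hi",b)
for b in blobs(W,img,ok&roi&(z>.034)&(z<.052)): print("tray",b)
E
```

```text
bench [ 0.35111327 -0.00866291 -0.00085113] plate [0.64157177 0.1053396  0.05950728] [ 0.47275293 -0.02306696  0.05833701]
plate (array([332., 217.]), np.int32(25556), array([ 0.578 , -0.0304,  0.0595]), array([582.6, -29.7]), array([421. , 300.4]), 84.5, array([98., 98., 97.]))
br (array([324., 211.]), np.int32(214), array([ 0.5875, -0.0125,  0.0811]), array([589.8, -11.8]), array([48.8, 22. ]), 14.0, array([220., 219., 223.]))
br (array([276., 238.]), np.int32(320), array([0.5341, 0.0926, 0.0711]), array([535. ,  92.1]), array([31.7, 50.1]), 28.4, array([230., 229., 232.]))
br (array([373., 255.]), np.int32(322), array([ 0.4918, -0.1167,  0.073 ]), array([ 492.6, -117. ]), array([41.7, 43. ]), 44.1, array([228., 227., 230.]))
hi (array([309., 163.]), np.int32(287), array([0.6937, 0.0173, 0.1013]), array([692. ,  17.4]), array([49.2, 48.3]), 42.1, array([53., 53., 52.]))
hi (array([378., 169.]), np.int32(397), array([ 0.6754, -0.134 ,  0.0854]), array([ 682. , -134.7]), array([79.9, 33.9]), 88.2, array([64., 64., 64.]))
hi (array([324., 212.]), np.int32(225), array([ 0.5866, -0.0125
[... 1641 characters left out ...]
rray([0.5791, 0.1956, 0.0394]), array([580.2, 196.1]), array([ 5.9, 34.4]), 84.8, array([74., 74., 72.]))
tray (array([195., 243.]), np.int32(42), array([0.5282, 0.2769, 0.039 ]), array([529.3, 277.1]), array([ 5.6, 35.8]), 84.5, array([75., 75., 74.]))
tray (array([212., 244.]), np.int32(40), array([0.5261, 0.2391, 0.0389]), array([525.1, 239.4]), array([ 5.4, 34.3]), 84.2, array([86., 86., 85.]))
tray (array([229., 246.]), np.int32(42), array([0.5229, 0.2013, 0.0391]), array([521.8, 201.6]), array([ 5.1, 33.7]), 84.9, array([81., 81., 80.]))
tray (array([221., 259.]), np.int32(32), array([0.4922, 0.2199, 0.0439]), array([493. , 219.4]), array([53.7,  2.8]), 84.5, array([185., 184., 188.]))
```

```bash
cat >> h.py <<'E'
from scipy.spatial.transform import Rotation as Ro
O=np.array([582.6,-29.7]); th=np.radians(-5.5)
M=np.array([[np.cos(th),-np.sin(th)],[np.sin(th),np.cos(th)]])  # plate->world
def p2w(p): return O+M@np.array(p,float)
def w2p(w): return M.T@(np.array(w)-O)
def delta(s,pxy,z,pdir):
    "pxy plate mm, z mm, pdir = push direction angle in plate frame, deg from -y toward +x; prints tool frame shift"
    R=Ro.from_quat(s["eef_rot"]).as_matrix()
    t=np.array([*p2w(pxy),z]); d=R.T@(t-np.array(s["ee_pos"])*1000)
    a=np.radians(pdir); y=np.array([*(M@np.array([np.sin(a),-np.cos(a)])),0]); zz=np.array([0,0,-1.]); x=np.cross(y,zz)
    T=np.stack([x,y,zz],1); rv=np.degrees(Ro.from_matrix(R.T@T).as_rotvec())
    return d.round(1),rv.round(1)
def stat(s):
    R=Ro.from_quat(s["eef_rot"]).as_matrix(); p=np.array(s["ee_pos"])*1000
    yp=M.T@R[:2,1]
    print("t",round(float(s["time"]),2),"plate xy",w2p(p[:2]).round(1),"z",p[2].round(1),"pushdir",np.degrees(np.arctan2(yp[0],-yp[1])).round(1),"F",np.round(s["ft_force"],1),"w",round(float(s["width"])*1000,1),"q",np.round(s["joint_positions"],2))
def look(viewer,name):
    c=viewer.camera("top"); W=cloud(c); img=c["img"]; ok=c["range_z"]>0
    roi=np.zeros_like(ok); roi[120:310,165:500]=1
    cv2.imwrite(f"pics/{name}.png",cv2.resize(img[110:310,165:505],None,fx=2,fy=2))
    for b in blobs(W,img,ok&roi&(img.min(2)>150)&(W[...,2]>.06)&(W[...,2]<.1)): print("br",b[0],b[1],"z",b[2][2],"plate",w2p(b[3]).round(1),b[4],b[5])
    for b in blobs(W,img,ok&roi&(W[...,2]>.068)): print("hi",b[0],b[1],"z",b[2][2],"plate",w2p(b[3]).round(1),b[4],b[5])
E
python3 - <<'E'
from h import *
from bench import r
s=r.read_state(); stat(s)
for w in [(535,-303.4),(585,248.1),(491.5,-117),(588,-12.3),(534,91.8),(682,-134.7),(692,17.4)]: print(w2p(w).round(1))
a=np.radians(12.8); sl=w2p((491.5,-117))
p=sl-48*np.array([np.sin(a),-np.cos(a)]); print(p, p2w(p), delta(s,p,150,12.8))
E
```

```text
t 0.1 plate xy [-370.5 -613.7] z 203.3 pushdir -70.1 F [-0.3 -0.3 -0.1] w 87.0 q [ 1.3   0.33 -0.06  1.46  0.02  1.35 -0.09]
[ -21.1 -277. ]
[-24.2 276.8]
[-82.3 -95.6]
[ 3.7 17.8]
[-60.  116.3]
[109. -95.]
[104.4  57.4]
[-92.94758736 -48.82246717] [485.40089879 -69.38906676] (array([-436.9, -453. ,   53.9]), array([ -0.1,   0.1, -82.9]))
```

Emit:
apply_moves(increments=[{"grip": 255, "xyz": [-437, -453, 20], "rotation": [0, 0, -83]}, {"grip": 255, "xyz": [-437, -453, 20], "rotation": [0, 0, -83]}, {"grip": 255, "xyz": [-437, -453, 20], "rotation": [0, 0, -83]}, {"grip": 255, "xyz": [-437, -453, 20], "rotation": [0, 0, -83]}, {"grip": 255, "xyz": [-437, -453, 20], "rotation": [0, 0, -83]}], squeeze=10)

```text
time: 0.72
ee_pos: [0.3196, -0.3376, 0.1938]
eef_rot: [0.982, -0.187, -0.0, -0.0]
ft_force: [1.7, -0.9, -0.1]
width: 0.0449
```

```bash
cat > d.py <<'E'
from h import *
from bench import r
import sys
s=r.read_state(); stat(s); a=[float(v) for v in sys.argv[1:]]
print(delta(s,a[:2],a[2],a[3]))
E
python3 d.py -93 -49 150 12.8
```

```text
t 0.72 plate xy [-232.3 -331.7] z 193.8 pushdir -16.1 F [ 1.7 -0.9 -0.1] w 44.9 q [ 1.08  0.   -0.36  1.86  0.    1.28  0.34]
(array([  55.7, -310.2,   44. ]), array([ -0. ,   0. , -28.9]))
```

Emit:
apply_moves(increments=[{"grip": 255, "xyz": [56, -310, 44], "rotation": [0, 0, -29]}, {"grip": 255, "xyz": [56, -310, 44], "rotation": [0, 0, -29]}, {"grip": 255, "xyz": [56, -310, 44], "rotation": [0, 0, -29]}, {"grip": 255, "xyz": [56, -310, 44], "rotation": [0, 0, -29]}, {"grip": 255, "xyz": [56, -310, 44], "rotation": [0, 0, -29]}])

```text
time: 1.35
ee_pos: [0.4822, -0.0746, 0.1508]
eef_rot: [0.998, 0.065, 0.0, -0.0]
ft_force: [0.5, -0.8, -0.2]
width: 0.0017
```

```bash
python3 d.py -93 -49 110 12.8
```

```text
t 1.35 plate xy [-95.6 -54.3] z 150.8 pushdir 12.9 F [ 0.5 -0.8 -0.2] w 1.7 q [ 0.72  0.12 -0.7   1.85  0.08  1.19  0.13]
(array([ 3.7, -4.6, 40.8]), array([-0. , -0. ,  0.1]))
```

Emit:
apply_moves(increments=[{"grip": 255, "xyz": [4, -5, 20], "rotation": [0, 0, 0]}, {"grip": 255, "xyz": [4, -5, 41], "rotation": [0, 0, 0]}, {"grip": 255, "xyz": [4, -5, 41], "rotation": [0, 0, 0]}, {"grip": 255, "xyz": [4, -5, 41], "rotation": [0, 0, 0]}])

```text
time: 1.85
ee_pos: [0.4858, -0.0693, 0.1105]
eef_rot: [0.998, 0.064, 0.0, -0.0]
ft_force: [-0.5, -0.4, 0.1]
width: 0.0003
```

```bash
python3 d.py -93 -49 72 12.8
python3 - <<'E'
from bench import viewer
import cv2
for n in("top","side"): cv2.imwrite(f"pics/{n}1.png",viewer.camera(n)["img"])
E
```

```text
t 1.85 plate xy [-92.6 -48.7] z 110.5 pushdir 12.9 F [-0.5 -0.4  0.1] w 0.3 q [ 0.7   0.18 -0.7   1.9   0.13  1.11  0.08]
(array([-0.5,  0.2, 38.5]), array([-0. , -0. ,  0.1]))
```

View pics/side1.png

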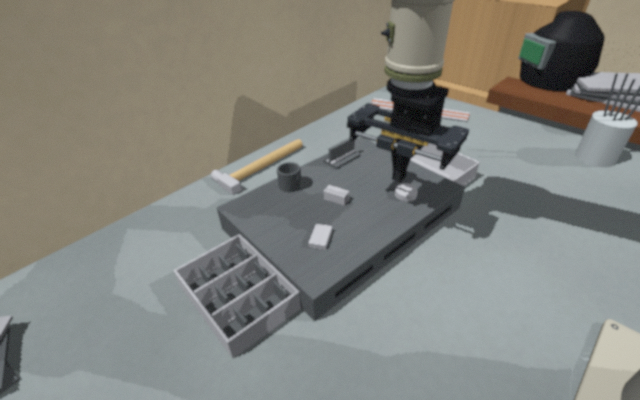

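View pics/top1.png

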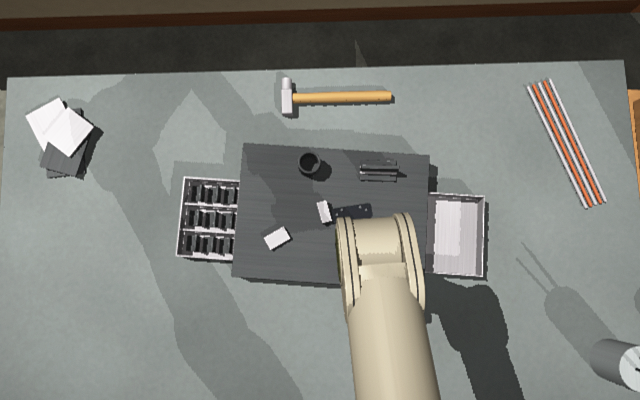

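Emit:
apply_moves(increments=[{"grip": 255, "xyz": [0, 0, 20], "rotation": [0, 0, 0]}, {"grip": 255, "xyz": [0, 0, 38], "rotation": [0, 0, 0]}, {"grip": 255, "xyz": [0, 0, 38], "rotation": [0, 0, 0]}, {"grip": 255, "xyz": [0, 10, 38], "rotation": [0, 0, 0]}, {"grip": 255, "xyz": [0, 20, 38], "rotation": [0, 0, 0]}])

```text
time: 2.58
ee_pos: [0.4892, -0.0903, 0.0734]
eef_rot: [0.998, 0.064, 0.001, 0.0]
ft_force: [-0.3, 0.4, 0.1]
width: 0.0002
```

```bash
python3 d.py -93 -49 72 12.8
python3 - <<'E'
from bench import viewer
import cv2
cv2.imwrite(f"pics/side2.png",cv2.resize(viewer.camera("side")["img"][90:310,200:500],None,fx=2,fy=2))
E
```

```text
t 2.58 plate xy [-87.1 -69.3] z 73.4 pushdir 12.9 F [-0.3  0.4  0.1] w 0.2 q [ 0.7   0.24 -0.67  1.92  0.17  1.04  0.08]
(array([ -1.2, -21.1,   1.4]), array([ 0.1, -0.1,  0.1]))
```

View pics/side2.png

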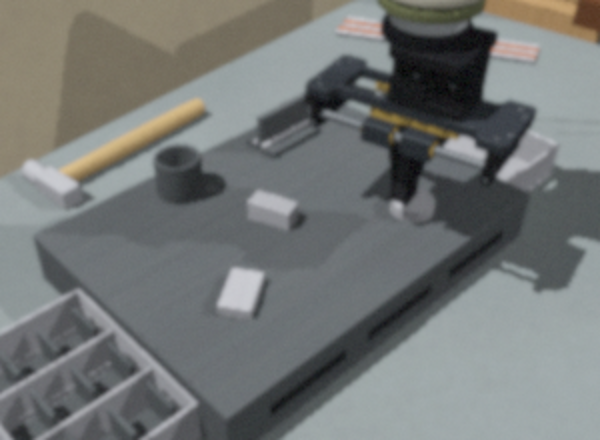

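The finger stands right behind the slug, at about (405,205) in the crop. Starting the push.

Emit:
apply_moves(increments=[{"grip": 255, "xyz": [0, 16, 1], "rotation": [0, 0, 0]}, {"grip": 255, "xyz": [0, 32, 1], "rotation": [0, 0, 0]}, {"grip": 255, "xyz": [0, 48, 1], "rotation": [0, 0, 0]}, {"grip": 255, "xyz": [0, 64, 1], "rotation": [0, 0, 0]}, {"grip": 255, "xyz": [0, 80, 1], "rotation": [0, 0, 0]}])

```text
time: 3.25
ee_pos: [0.4994, -0.1725, 0.0724]
eef_rot: [0.998, 0.063, 0.001, 0.001]
ft_force: [-0.1, 1.4, 0.1]
width: 0.0005
```

```bash
cat > v.py <<'E'
from h import *
from bench import r,viewer
import sys
stat(r.read_state())
n=sys.argv[1]
a=viewer.camera("side")["img"][90:310,200:500]; 
look(viewer,n+"t"); b=cv2.imread(f"pics/{n}t.png")
b=cv2.resize(b,(640,376)); a=cv2.resize(a,(640,469))[:420]
cv2.imwrite(f"pics/{n}.png",np.vstack([a,b])[:796][:, :][::1] if 0 else cv2.resize(np.vstack([a,b]),(480,597)))
E
python3 v.py a1
```

```text
t 3.25 plate xy [ -69.1 -150.1] z 72.4 pushdir 12.7 F [-0.1  1.4  0.1] w 0.5 q [ 0.79  0.3  -0.62  1.85  0.2   1.06  0.22]
br [324. 211.] 214 z 0.0812 plate [ 5.7 18.6] [49.3 21.8] 13.7
br [276. 238.] 319 z 0.071 plate [-59.3 116.9] [31.8 50.2] 28.9
br [373. 255.] 316 z 0.0732 plate [-83.  -95.6] [41.2 41. ] 88.7
hi [309. 163.] 283 z 0.1019 plate [104.3  57.2] [49.2 48.8] 14.4
hi [378. 170.] 372 z 0.0899 plate [105.5 -95.3] [80.2 27.4] 84.8
hi [442. 256.] 10072 z 0.4928 plate [ -70.4 -150.6] [100.4 195.6] 87.3
hi [324. 212.] 223 z 0.0811 plate [ 3.3 17.8] [46.7 21.9] 13.8
hi [277. 238.] 295 z 0.0713 plate [-60.6 115.8] [29.8 50.1] 28.6
hi [374. 255.] 322 z 0.0732 plate [-83.  -95.6] [41.2 41. ] 88.7
```

View pics/a1.png

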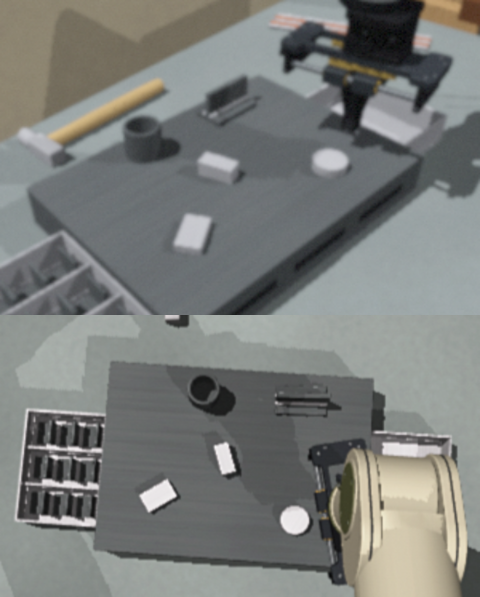

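The slug has not moved: it is still at (373,255) while the TCP is already past it. So the tip height or lateral position isn't what I assumed. I'll measure the actual finger in the side camera.

Run:
```python
from h import *
from bench import r,viewer
c=viewer.camera("side"); W=cloud(c); img=c["img"]; np.savez("s3.npz",**c)
stat(r.read_state())
P=W.reshape(-1,3)*1000
L=np.c_[(P[:,:2]-O)@M, P[:,2]]
tip=L.reshape(400,640,3)
m=(abs(tip[...,0]+69)<40)&(abs(tip[...,1]+150)<40)&(tip[...,2]>63)&(c["range_z"]>0)
ys,xs=np.where(m); print(len(ys))
for lo in range(60,130,5):
    k=m&(tip[...,2]>=lo)&(tip[...,2]<lo+5)
    if k.sum(): q=tip[k]; print(lo,k.sum(),q.min(0).round(),q.max(0).round(),np.median(q,0).round(), np.argwhere(k).mean(0).round())
x0,y0=360,110
cv2.imwrite("pics/s3z.png",cv2.resize(img[90:200,330:480],None,fx=5,fy=5,interpolation=cv2.INTER_NEAREST))
# check slug in side cam
k=(img.min(2)>150)&(tip[...,2]>64)&(tip[...,2]<90)&(abs(tip[...,0])<150)&(abs(tip[...,1])<150)
for b in blobs(W,img,k,10): print(b[0],b[2],w2p(b[3]),b[4])
```

```text
t 3.4 plate xy [ -69.3 -149.7] z 72.2 pushdir 12.7 F [-0.5  1.7 -0.1] w 0.5 q [ 0.79  0.3  -0.62  1.85  0.2   1.06  0.22]
5719
70 16 [ -93. -118.   72.] [ -69. -111.   75.] [ -81. -113.   73.] [185. 411.]
85 1 [ -71. -144.   89.] [ -71. -144.   89.] [ -71. -144.   89.] [171. 418.]
90 19 [ -79. -157.   90.] [ -62. -138.   94.] [ -72. -142.   92.] [170. 418.]
95 26 [ -81. -163.   95.] [ -64. -138.  100.] [ -75. -143.   97.] [168. 420.]
100 28 [ -80. -162.  100.] [ -62. -138.  105.] [ -71. -142.  103.] [166. 419.]
105 23 [ -79. -162.  106.] [ -62. -138.  110.] [ -75. -142.  108.] [164. 420.]
110 23 [ -81. -162.  110.] [ -63. -138.  115.] [ -73. -142.  113.] [162. 420.]
115 29 [ -81. -158.  116.] [ -60. -138.  120.] [ -72. -142.  117.] [160. 420.]
120 22 [ -82. -161.  120.] [ -60. -138.  125.] [ -73. -143.  122.] [158. 420.]
125 33 [ -83. -161.  125.] [ -58. -137.  130.] [ -71. -142.  127.] [156. 420.]
[406. 190.] [ 0.4915 -0.1136  0.0735] [-81.94016086 -94.28769824] [40.1 42.9]
[336. 191.] [ 0.5878 -0.0095  0.0815] [ 4.64531212 18.53054439] [46.7 24.7]
[320. 234.] [0.5336 0.0938 0.0717] [-59.21191877 117.26465228] [30.1 51.3]
```

View pics/s3z.png

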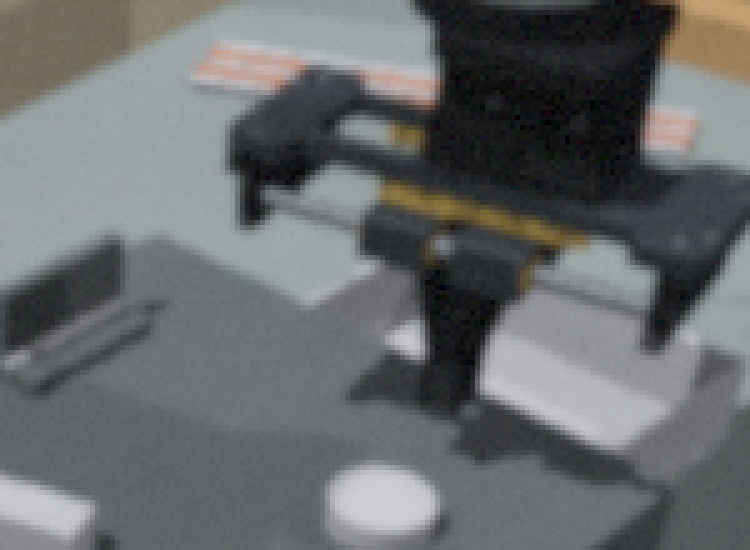

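The side depth puts the fingertip at z ≈ 87–89 mm. The TCP reading of 72 predicts 64, so the fingers passed over the slug. I'll trust the camera: go back behind the slug, lower in steps and re-measure.

Emit:
apply_moves(increments=[{"grip": 255, "xyz": [0, -50, 0], "rotation": [0, 0, 0]}, {"grip": 255, "xyz": [0, -104, 0], "rotation": [0, 0, 0]}, {"grip": 255, "xyz": [0, -104, 0], "rotation": [0, 0, 0]}, {"grip": 255, "xyz": [0, -104, 7], "rotation": [0, 0, 0]}, {"grip": 255, "xyz": [0, -104, 14], "rotation": [0, 0, 0]}])

```text
time: 4.03
ee_pos: [0.4862, -0.07, 0.0574]
eef_rot: [0.998, 0.062, 0.001, 0.001]
ft_force: [-0.1, -0.5, 0.2]
width: 0.0007
```

```bash
cat > tip.py <<'E'
from h import *
from bench import r,viewer
s=r.read_state(); stat(s)
c=viewer.camera("side"); W=cloud(c); img=c["img"]
t=w2p(np.array(s["ee_pos"])[:2]*1000)
P=W.reshape(-1,3)*1000; tip=np.c_[(P[:,:2]-O)@M,P[:,2]].reshape(400,640,3)
dark=img.max(2)<60
m=(abs(tip[...,0]-t[0])<25)&(abs(tip[...,1]-t[1])<17)&(c["range_z"]>0)&(tip[...,2]>50)
for lo in range(50,110,4):
    k=m&(tip[...,2]>=lo)&(tip[...,2]<lo+4)
    if k.sum(): q=tip[k]; print(lo,k.sum(),q.min(0).round(),q.max(0).round(),"med",np.median(q,0).round(),np.argwhere(k).mean(0).round(),img[k].mean(0).round())
v,u=np.argwhere(m).mean(0).astype(int) if m.any() else (170,410)
v=np.clip(v,60,330);u=np.clip(u,80,550)
cv2.imwrite("pics/tip.png",cv2.resize(img[v-50:v+60,u-75:u+75],None,fx=5,fy=5,interpolation=cv2.INTER_NEAREST)); print(u-75,v-50)
E
python3 tip.py
```

```text
t 4.03 plate xy [-92.1 -49.3] z 57.4 pushdir 12.6 F [-0.1 -0.5  0.2] w 0.7 q [ 0.67  0.25 -0.68  1.95  0.19  1.01  0.03]
54 6 [-104.  -65.   57.] [-76. -39.  58.] med [-95. -54.  58.] [207. 396.] [84. 81. 77.]
58 236 [-117.  -66.   58.] [-67. -33.  62.] med [-96. -46.  60.] [208. 395.] [99. 96. 92.]
74 11 [-103.  -53.   74.] [-85. -37.  78.] med [-95. -41.  77.] [202. 394.] [57. 55. 53.]
78 21 [-103.  -60.   78.] [-85. -37.  82.] med [-97. -41.  80.] [201. 396.] [44. 40. 39.]
82 24 [-103.  -59.   82.] [-85. -36.  86.] med [-96. -40.  83.] [199. 395.] [38. 35. 35.]
86 23 [-103.  -62.   86.] [-86. -36.  90.] med [-98. -40.  88.] [198. 396.] [35. 33. 33.]
90 24 [-103.  -61.   90.] [-86. -36.  94.] med [-97. -41.  92.] [195. 396.] [38. 36. 34.]
94 19 [-103.  -58.   94.] [-86. -37.  98.] med [-98. -41.  96.] [194. 396.] [29. 28. 27.]
98 25 [-104.  -60.   98.] [-85. -35. 102.] med [-96. -40. 100.] [192. 396.] [28. 26. 25.]
102 16 [-105.  -42.  102.] [-85. -37. 106.] med [-96. -40. 104.] [191. 395.] [24. 22. 21.]
106 25 [-106.  -57.  106.] [-82. -36. 110.] med [-96. -40. 108.] [189. 396.] [26. 24. 23.]
321 143
```

View pics/tip.png

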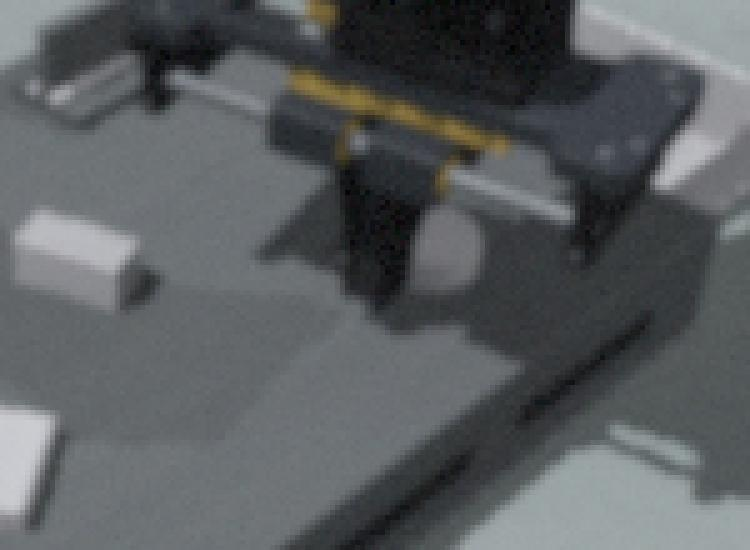

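The tip is now at about 75 mm with the TCP at 57.4, so the offset is steadily +17 mm. I'll lower another 10 mm, watching force.

Emit:
apply_moves(increments=[{"grip": 255, "xyz": [0, 0, 4], "rotation": [0, 0, 0]}, {"grip": 255, "xyz": [0, 0, 8], "rotation": [0, 0, 0]}, {"grip": 255, "xyz": [0, 0, 9], "rotation": [0, 0, 0]}, {"grip": 255, "xyz": [0, 0, 9], "rotation": [0, 0, 0]}])

```text
time: 4.58
ee_pos: [0.4856, -0.0699, 0.0475]
eef_rot: [0.998, 0.062, 0.0, 0.0]
ft_force: [-0.4, 0.5, 0.0]
width: 0.0004
```

```bash
python3 tip.py
```

```text
t 4.58 plate xy [-92.7 -49.3] z 47.5 pushdir 12.6 F [-0.4  0.5  0. ] w 0.4 q [ 0.67  0.26 -0.68  1.96  0.2   0.99  0.02]
54 2 [-107.  -66.   58.] [-89. -47.  58.] med [-98. -57.  58.] [207. 400.] [54. 52. 50.]
58 201 [-118.  -66.   58.] [-68. -32.  62.] med [-101.  -44.   60.] [209. 396.] [93. 91. 87.]
62 2 [-97. -42.  65.] [-90. -40.  66.] med [-94. -41.  65.] [206. 393.] [49. 44. 46.]
66 19 [-104.  -62.   67.] [-87. -37.  70.] med [-98. -41.  68.] [206. 395.] [41. 39. 37.]
70 21 [-102.  -61.   70.] [-85. -36.  74.] med [-94. -40.  72.] [204. 394.] [43. 41. 38.]
74 22 [-103.  -60.   74.] [-87. -36.  78.] med [-99. -40.  76.] [203. 396.] [35. 34. 32.]
78 20 [-103.  -60.   78.] [-87. -35.  81.] med [-97. -41.  79.] [201. 395.] [35. 33. 32.]
82 21 [-103.  -57.   82.] [-88. -36.  86.] med [-100.  -40.   83.] [200. 396.] [31. 29. 29.]
86 19 [-104.  -60.   86.] [-87. -37.  90.] med [-97. -40.  88.] [198. 396.] [30. 29. 28.]
90 26 [-104.  -58.   90.] [-84. -37.  94.] med [-95. -40.  92.] [196. 395.] [28. 27. 26.]
94 19 [-105.  -58.   94.] [-85. -36.  98.] med [-95. -41.  96.] [194. 396.] [29. 27. 25.]
98 28 [-107.  -62.   98.] [-82. -36. 102.] med [-97. -40. 100.] [193. 396.] [27. 26. 25.]
102 25 [-107.  -59.  102.] [-84. -35. 106.] med [-97. -40. 104.] [191. 396.] [24. 23. 21.]
106 26 [-107.  -48.  106.] [-82. -35. 110.] med [-95. -40. 108.] [190. 395.] [23. 22. 20.]
321 145
```

View pics/tip.png

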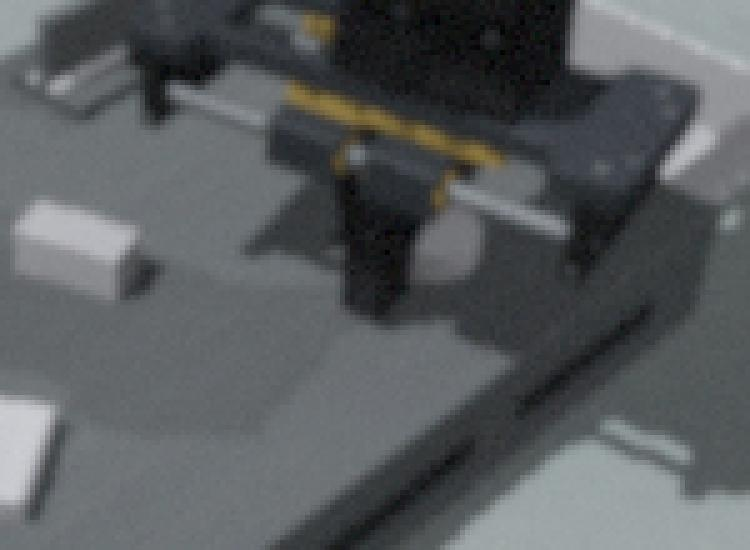

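Emit:
apply_moves(increments=[{"grip": 255, "xyz": [0, 12, 1], "rotation": [0, 0, 0]}, {"grip": 255, "xyz": [0, 24, 1], "rotation": [0, 0, 0]}, {"grip": 255, "xyz": [0, 38, 1], "rotation": [0, 0, 0]}, {"grip": 255, "xyz": [0, 52, 1], "rotation": [0, 0, 0]}, {"grip": 255, "xyz": [0, 66, 1], "rotation": [0, 0, 0]}])

```text
time: 5.25
ee_pos: [0.4939, -0.1365, 0.0467]
eef_rot: [0.998, 0.062, 0.0, 0.0]
ft_force: [-0.1, 1.1, 1.0]
width: 0.0008
```

```bash
python3 v.py a2
```

```text
t 5.25 plate xy [ -78.  -114.8] z 46.7 pushdir 12.6 F [-0.1  1.1  1. ] w 0.8 q [ 0.74  0.3  -0.63  1.9   0.21  1.    0.14]
br [324. 211.] 208 z 0.081 plate [ 5.7 18.5] [48.7 21.7] 13.6
br [276. 238.] 317 z 0.0711 plate [-59.4 116.6] [31.8 50.3] 27.8
hi [309. 163.] 281 z 0.1017 plate [104.9  57.6] [49.6 48.6] 42.8
hi [379. 169.] 389 z 0.0866 plate [109.4 -95.7] [80.5 35.1] 83.5
hi [324. 212.] 222 z 0.0808 plate [ 3.4 17.7] [46.4 21.9] 14.0
hi [416. 259.] 8635 z 0.4735 plate [ -79.5 -115.3] [ 97.9 195.2] 89.6
hi [277. 238.] 302 z 0.0713 plate [-60.4 116.1] [29.8 50. ] 27.9
```

View pics/a2.png

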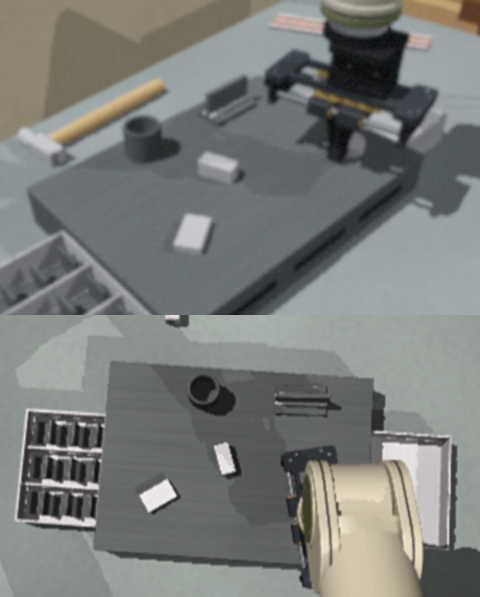

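The slug now moves ahead of the finger (side view at about (350,145)). I'll keep pushing to the edge.

Emit:
apply_moves(increments=[{"grip": 255, "xyz": [0, 14, 0], "rotation": [0, 0, 0]}, {"grip": 255, "xyz": [0, 28, 0], "rotation": [0, 0, 0]}, {"grip": 255, "xyz": [0, 42, 0], "rotation": [0, 0, 0]}, {"grip": 255, "xyz": [0, 56, 0], "rotation": [0, 0, 0]}, {"grip": 255, "xyz": [0, 70, 0], "rotation": [0, 0, 0]}])

```text
time: 5.98
ee_pos: [0.5024, -0.208, 0.0467]
eef_rot: [0.998, 0.06, 0.0, 0.001]
ft_force: [0.1, 1.1, 1.8]
width: 0.0001
```

```bash
python3 v.py a3
```

```text
t 5.97 plate xy [ -62.7 -185.2] z 46.7 pushdir 12.4 F [0.1 1.1 1.8] w 0.1 q [ 0.81  0.36 -0.59  1.83  0.23  1.02  0.25]
br [324. 211.] 216 z 0.0812 plate [ 5.7 18.5] [49.3 21.8] 13.7
br [277. 238.] 321 z 0.0714 plate [-59.3 116.7] [31.5 50.3] 29.2
hi [309. 163.] 285 z 0.1012 plate [104.7  57. ] [48.4 49.3] 62.0
hi [379. 169.] 398 z 0.0867 plate [106.7 -95. ] [79.8 33.9] 88.4
hi [454. 255.] 9101 z 0.4625 plate [ -63.7 -181.9] [ 96.5 196.2] 86.1
hi [324. 212.] 224 z 0.0812 plate [ 3.2 17.7] [46.3 21.9] 13.7
hi [277. 238.] 313 z 0.0715 plate [-60.5 116. ] [30.  49.9] 29.0
```

View pics/a3.png

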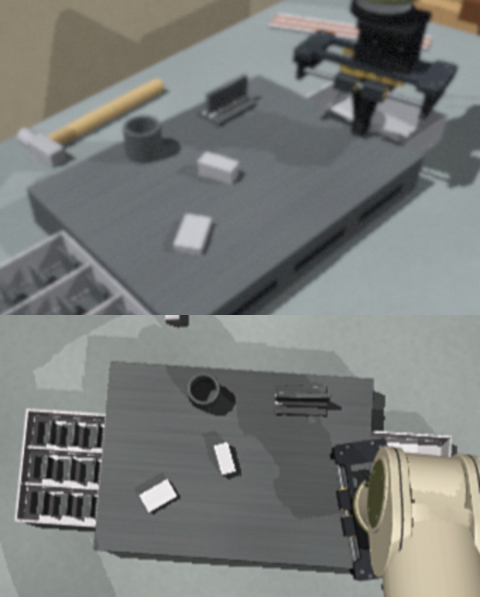

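Emit:
apply_moves(increments=[{"grip": 255, "xyz": [0, 12, 0], "rotation": [0, 0, 0]}, {"grip": 255, "xyz": [0, 26, 0], "rotation": [0, 0, 0]}, {"grip": 255, "xyz": [0, 34, 0], "rotation": [0, 0, 0]}, {"grip": 255, "xyz": [0, 34, -20], "rotation": [0, 0, 0]}, {"grip": 255, "xyz": [0, 34, -45], "rotation": [0, 0, 0]}])

```text
time: 6.7
ee_pos: [0.5063, -0.2423, 0.0931]
eef_rot: [0.998, 0.06, 0.0, 0.001]
ft_force: [0.2, 0.1, -0.5]
width: 0.0005
```

```bash
python3 v.py a4; python3 d.py 5 70 92 -2
```

```text
t 6.7 plate xy [ -55.6 -219. ] z 93.1 pushdir 12.3 F [ 0.2  0.1 -0.5] w 0.5 q [ 0.85  0.34 -0.58  1.74  0.21  1.12  0.33]
br [324. 211.] 214 z 0.0811 plate [ 5.7 18.5] [49.  21.9] 13.9
br [276. 238.] 318 z 0.0711 plate [-59.5 116.9] [31.4 51. ] 29.1
hi [309. 163.] 281 z 0.1016 plate [104.7  57.3] [49.2 48.5] 0.4
hi [378. 169.] 401 z 0.0853 plate [108.1 -94.9] [35.6 79.9] 1.2
hi [466. 248.] 7381 z 0.4925 plate [ -56.5 -198.7] [ 83.1 201. ] 85.7
hi [324. 212.] 223 z 0.0811 plate [ 3.  17.7] [45.9 21.9] 13.8
hi [277. 238.] 304 z 0.0712 plate [-60.5 116. ] [29.6 49.7] 28.5
t 6.8 plate xy [ -53.5 -219.4] z 95.7 pushdir 12.3 F [ 0.9 -0.3  0.1] w 0.4 q [ 0.85  0.34 -0.58  1.74  0.21  1.12  0.33]
(array([ 119. , -270.2,    3. ]), array([ 0.2, -0.3, 14.4]))
```

View pics/a4.png

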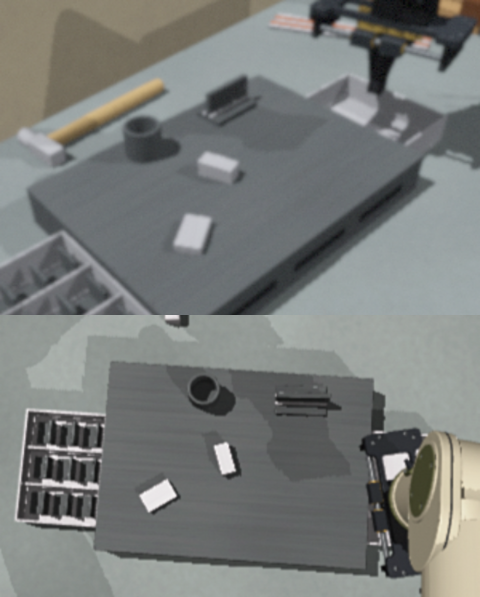

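The slug is in the tray (side view at about (398,122)). Before going next to the pipe and tee, I'll check the height of the gripper's body lugs above the tip.

Run:
```python
from h import *
c=dict(np.load("s3.npz")); W=cloud(c)*1000
for (u0,u1,v0,v1) in [(376,386,120,140),(455,468,140,164)]:
    w=W[v0:v1,u0:u1].reshape(-1,3); p=np.c_[(w[:,:2]-O)@M,w[:,2]]
    p=p[(p[:,2]>80)&(abs(p[:,1]+150)<60)]; print(p[np.argsort(p[:,2])[:8]].round())
```

```text
[[   5.  -99.  161.]
 [   1. -100.  162.]
 [   4. -115.  162.]
 [   3. -108.  162.]
 [   2. -104.  162.]
 [   2.  -97.  162.]
 [   7.  -98.  162.]
 [   4. -112.  163.]]
[[-160. -137.  160.]
 [-159. -134.  161.]
 [-156. -160.  161.]
 [-155. -164.  162.]
 [-160. -143.  162.]
 [-157. -153.  163.]
 [-156. -132.  163.]
 [-159. -134.  163.]]
```

Body clearance is about 30 mm over the tee and pipe. Now moving behind the stub.

```bash
python3 d.py 8 65 92 -4
```

```text
t 6.8 plate xy [ -53.5 -219.4] z 95.7 pushdir 12.3 F [ 0.9 -0.3  0.1] w 0.4 q [ 0.85  0.34 -0.58  1.74  0.21  1.12  0.33]
(array([ 120.9, -264.7,    3. ]), array([ 0.2, -0.3, 16.4]))
```

Emit:
apply_moves(increments=[{"grip": 255, "xyz": [25, -60, 0], "rotation": [0, 0, 8]}, {"grip": 255, "xyz": [50, -115, 0], "rotation": [0, 0, 16]}, {"grip": 255, "xyz": [76, -170, 0], "rotation": [0, 0, 16]}, {"grip": 255, "xyz": [102, -225, 0], "rotation": [0, 0, 16]}, {"grip": 255, "xyz": [121, -265, 0], "rotation": [0, 0, 16]}])

```text
time: 7.42
ee_pos: [0.5971, 0.0382, 0.0957]
eef_rot: [0.997, -0.078, 0.003, 0.001]
ft_force: [0.0, -0.1, -1.1]
width: 0.0005
```

```bash
python3 v.py a5; python3 d.py 8 65 47 -4
```

```text
t 7.42 plate xy [ 7.9 69. ] z 95.7 pushdir -3.5 F [ 0.  -0.1 -1.1] w 0.5 q [ 0.38  0.43 -0.65  1.64  0.28  1.16 -0.5 ]
br [267. 239.] 42 z 0.0712 plate [-65.4 137.4] [12.2 21.8] 80.0
hi [310. 227.] 13584 z 0.5423 plate [-75.9  60.3] [252.2 140.5] 19.2
hi [378. 169.] 389 z 0.0872 plate [109.5 -94.4] [33.2 79.4] 0.8
t 7.53 plate xy [ 7.6 72.7] z 95.7 pushdir -3.2 F [-0.7  0.1 -0.4] w 0.7 q [ 0.37  0.43 -0.65  1.64  0.28  1.16 -0.5 ]
(array([ 0.5,  7.7, 48.7]), array([-0. , -0.4,  0.8]))
```

View pics/a5.png

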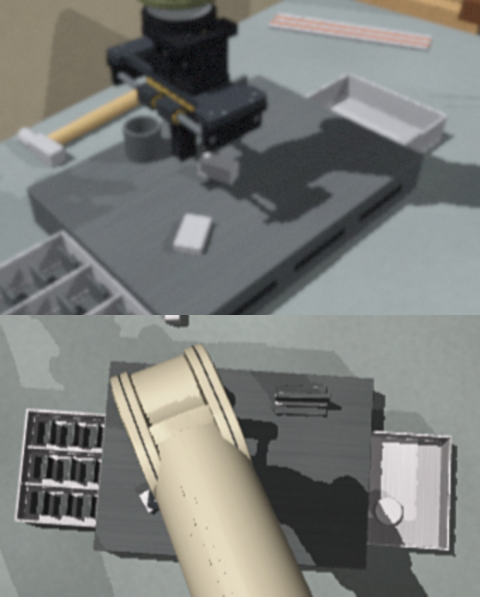

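The slug lies in the tray (top crop at (389,510)). Lowering behind the stub.

Emit:
apply_moves(increments=[{"grip": 255, "xyz": [0, 4, 15], "rotation": [0, 0, 1]}, {"grip": 255, "xyz": [0, 6, 30], "rotation": [0, 0, 1]}, {"grip": 255, "xyz": [0, 6, 42], "rotation": [0, 0, 1]}, {"grip": 255, "xyz": [0, 6, 46], "rotation": [0, 0, 1]}, {"grip": 255, "xyz": [0, 6, 46], "rotation": [0, 0, 1]}])

```text
time: 8.15
ee_pos: [0.5964, 0.0357, 0.0495]
eef_rot: [0.996, -0.085, 0.003, 0.0]
ft_force: [1.2, -0.2, 0.3]
width: 0.0004
```

```bash
python3 tip.py
```

```text
t 8.15 plate xy [ 7.5 66.4] z 49.5 pushdir -4.2 F [ 1.2 -0.2  0.3] w 0.4 q [ 0.37  0.48 -0.63  1.69  0.31  1.08 -0.53]
54 4 [ 4. 70. 58.] [24. 83. 58.] med [11. 71. 58.] [210. 312.] [92. 90. 86.]
58 195 [-18.  50.  58.] [32. 83. 62.] med [-1. 72. 60.] [211. 318.] [94. 92. 87.]
62 1 [30. 74. 62.] [30. 74. 62.] med [30. 74. 62.] [204. 307.] [111. 109. 101.]
66 8 [-2. 57. 68.] [16. 77. 70.] med [-0. 74. 69.] [206. 317.] [48. 47. 44.]
70 25 [-3. 56. 70.] [16. 78. 74.] med [-1. 72. 72.] [206. 317.] [37. 36. 32.]
74 22 [-3. 56. 74.] [15. 78. 78.] med [-1. 73. 76.] [204. 317.] [31. 29. 28.]
78 26 [-3. 56. 79.] [16. 79. 82.] med [-1. 75. 80.] [203. 317.] [31. 29. 27.]
82 29 [-2. 55. 82.] [15. 78. 86.] med [-1. 70. 84.] [201. 317.] [29. 28. 27.]
86 21 [-2. 55. 87.] [15. 78. 90.] med [-0. 75. 88.] [199. 316.] [34. 31. 30.]
90 18 [-4. 57. 90.] [18. 78. 94.] med [-2. 73. 92.] [198. 317.] [32. 29. 28.]
94 27 [-4. 60. 94.] [18. 78. 98.] med [-2. 75. 96.] [196. 316.] [34. 31. 30.]
98 16 [-5. 63. 99.] [ 18.  78. 102.] med [  2.  76. 100.] [195. 315.] [35. 31. 31.]
102 22 [ -6.  67. 102.] [ 20.  79. 106.] med [  1.  76. 104.] [193. 314.] [31. 27. 26.]
106 14 [ -7.  57. 106.] [ 19.  78. 110.] med [ -4.  76. 108.] [192. 316.] [37. 33. 32.]
241 151
```

View pics/tip.png

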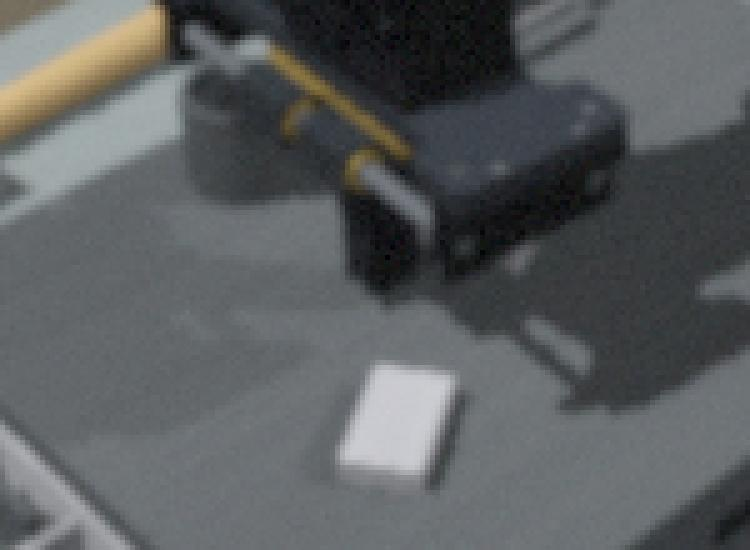

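Emit:
apply_moves(increments=[{"grip": 255, "xyz": [0, 15, 2], "rotation": [0, 0, 0]}, {"grip": 255, "xyz": [0, 29, 2], "rotation": [0, 0, 0]}, {"grip": 255, "xyz": [0, 43, 2], "rotation": [0, 0, 0]}, {"grip": 255, "xyz": [0, 57, 2], "rotation": [0, 0, 0]}, {"grip": 255, "xyz": [0, 71, 2], "rotation": [0, 0, 0]}])

```text
time: 8.82
ee_pos: [0.5846, -0.0351, 0.048]
eef_rot: [0.996, -0.084, 0.003, -0.0]
ft_force: [0.3, 1.4, 1.3]
width: 0.0009
```

```bash
python3 v.py b1
python3 - <<'E'
from bench import viewer
import cv2
cv2.imwrite("pics/b1s.png",cv2.resize(viewer.camera("side")["img"][120:260,260:460],None,fx=4,fy=4))
E
```

```text
t 8.82 plate xy [ 2.5 -5.2] z 48.0 pushdir -4.2 F [0.3 1.4 1.3] w 0.9 q [ 0.48  0.45 -0.62  1.72  0.29  1.06 -0.4 ]
br [276. 238.] 320 z 0.0714 plate [-59.3 116.7] [31.8 50. ] 28.0
hi [361. 232.] 12180 z 0.4976 plate [-20.1 -24. ] [216.6 295.8] 83.0
hi [277. 238.] 310 z 0.0715 plate [-60.4 115.8] [30.1 49.8] 29.1
```

View pics/b1.png

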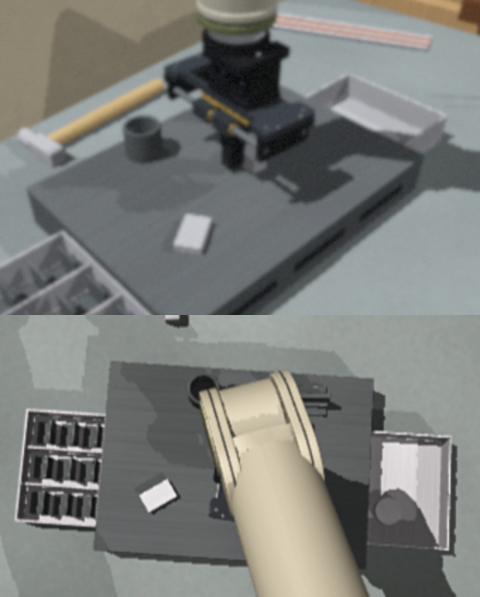

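View pics/b1s.png

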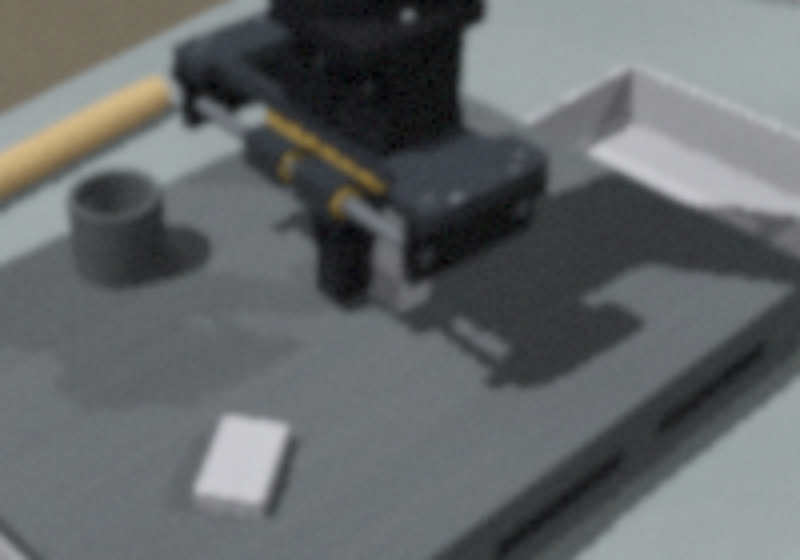

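```bash
cat > sb.py <<'E'
from h import *
from bench import r,viewer
import sys
s=r.read_state(); stat(s)
c=viewer.camera("side"); W=cloud(c); img=c["img"]
R,_=cv2.Rodrigues(c["rvec"]); cc=-R.T@np.array(c["tvec"]).ravel()*1000; print("cam",w2p(cc[:2]).round(),cc[2].round())
P=W.reshape(-1,3)*1000; L=np.c_[(P[:,:2]-O)@M,P[:,2]].reshape(400,640,3)
t=w2p(np.array(s["ee_pos"])[:2]*1000)
sel=(img.min(2)>105)&(L[...,2]>64)&(L[...,2]<90)&(abs(L[...,0]-t[0])<60)&(L[...,1]<t[1]+20)&(L[...,1]>t[1]-80)
n,l,st,ce=cv2.connectedComponentsWithStats(sel.astype(np.uint8),connectivity=8)
for i in range(1,n):
    if st[i,4]<4: continue
    q=L[l==i]; print(ce[i].round(),st[i,4],q.min(0).round(),q.max(0).round(),np.median(q,0).round(),cv2.minAreaRect(q[:,:2].astype(np.float32)))
E
python3 sb.py
```

```text
t 8.97 plate xy [ 2.5 -5.5] z 47.8 pushdir -4.3 F [-0.6  0.2  0.9] w 0.2 q [ 0.48  0.45 -0.61  1.72  0.29  1.06 -0.4 ]
cam [-422.  420.] 526.0
[356. 184.] 16 [-13. -32.  80.] [  1. -22.  83.] [ -8. -26.  82.] ((-6.684823989868164, -27.25330352783203), (7.704621315002441, 14.704034805297852), 32.653709411621094)
[362. 194.] 7 [-26. -31.  65.] [-25. -23.  69.] [-25. -26.  67.] ((-25.43626594543457, -27.035079956054688), (8.317407608032227, 0.6499730348587036), 87.20796203613281)
```

The stub's near end is at px ≈ −25, so it is broadside and centred ahead of the finger. Continuing.

Emit:
apply_moves(increments=[{"grip": 255, "xyz": [0, 16, 0], "rotation": [0, 0, 0]}, {"grip": 255, "xyz": [0, 32, 0], "rotation": [0, 0, 0]}, {"grip": 255, "xyz": [0, 48, 0], "rotation": [0, 0, 0]}, {"grip": 255, "xyz": [0, 64, 0], "rotation": [0, 0, 0]}, {"grip": 255, "xyz": [0, 80, 0], "rotation": [0, 0, 0]}])

```text
time: 9.65
ee_pos: [0.5709, -0.1146, 0.0478]
eef_rot: [0.996, -0.085, 0.003, 0.0]
ft_force: [1.4, 1.9, 1.5]
width: 0.0007
```

```bash
python3 sb.py
```

```text
t 9.65 plate xy [ -3.5 -85.6] z 47.8 pushdir -4.2 F [1.4 1.9 1.5] w 0.7 q [ 0.6   0.44 -0.59  1.73  0.28  1.05 -0.25]
cam [-422.  420.] 526.0
[388. 173.] 65 [ -33. -117.   64.] [ -3. -98.  84.] [ -26. -106.   81.] ((-17.65765380859375, -107.49388122558594), (14.086724281311035, 31.524728775024414), 79.68012237548828)
```

Emit:
apply_moves(increments=[{"grip": 255, "xyz": [0, 16, 0], "rotation": [0, 0, 0]}, {"grip": 255, "xyz": [0, 32, 0], "rotation": [0, 0, 0]}, {"grip": 255, "xyz": [0, 48, 0], "rotation": [0, 0, 0]}, {"grip": 255, "xyz": [0, 64, 0], "rotation": [0, 0, 0]}, {"grip": 255, "xyz": [0, 80, 0], "rotation": [0, 0, 0]}])

```text
time: 10.32
ee_pos: [0.5563, -0.1975, 0.0476]
eef_rot: [0.996, -0.086, 0.003, 0.001]
ft_force: [0.4, 0.3, -0.6]
width: 0.0007
```

```bash
python3 sb.py; python3 v.py b2
```

```text
t 10.32 plate xy [ -10.1 -169.5] z 47.6 pushdir -4.4 F [ 0.4  0.3 -0.6] w 0.7 q [ 0.72  0.45 -0.56  1.71  0.27  1.06 -0.1 ]
cam [-422.  420.] 526.0
[416. 160.] 72 [ -40. -201.   64.] [ -15. -180.   83.] [ -35. -192.   81.] ((-27.291885375976562, -190.9257354736328), (20.68815040588379, 25.56062889099121), 86.02190399169922)
t 10.38 plate xy [ -10.4 -172.4] z 47.5 pushdir -4.6 F [ 0.2 -1.3  1.8] w 0.3 q [ 0.72  0.45 -0.56  1.71  0.27  1.06 -0.1 ]
br [276. 238.] 319 z 0.071 plate [-59.3 116.8] [31.8 50. ] 29.1
hi [309. 163.] 281 z 0.1018 plate [105.2  57.3] [49.4 48.5] 0.3
hi [379. 170.] 374 z 0.0893 plate [104.3 -95.6] [80.5 31.6] 85.4
hi [453. 237.] 12194 z 0.4816 plate [ -37.3 -169.4] [ 97.7 245.6] 86.0
hi [277. 238.] 295 z 0.0713 plate [-60.5 115.8] [30.1 50. ] 27.7
```

View pics/b2.png

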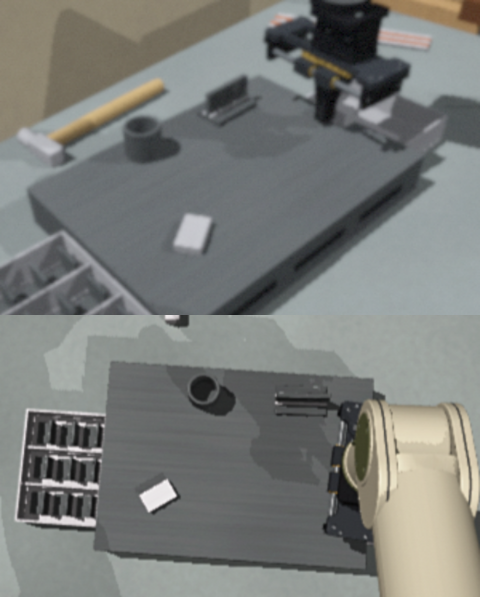

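Emit:
apply_moves(increments=[{"grip": 255, "xyz": [0, 14, 0], "rotation": [0, 0, 0]}, {"grip": 255, "xyz": [0, 28, 0], "rotation": [0, 0, 0]}, {"grip": 255, "xyz": [0, 42, 0], "rotation": [0, 0, 0]}, {"grip": 255, "xyz": [0, 52, 0], "rotation": [0, 0, 0]}, {"grip": 255, "xyz": [0, 52, 0], "rotation": [0, 0, 0]}])

```text
time: 11.1
ee_pos: [0.5469, -0.25, 0.0476]
eef_rot: [0.996, -0.088, 0.003, 0.001]
ft_force: [-0.6, -0.2, 0.1]
width: 0.0006
```

```bash
python3 v.py b3; python3 d.py -60 174 92 0
```

```text
t 11.1 plate xy [ -14.4 -222.7] z 47.6 pushdir -4.6 F [-0.6 -0.2  0.1] w 0.6 q [ 0.78  0.47 -0.54  1.68  0.27  1.06 -0.01]
br [277. 238.] 316 z 0.0712 plate [-59.3 117.1] [31.5 50.9] 28.7
hi [309. 163.] 286 z 0.1013 plate [104.6  57.2] [48.5 49. ] 32.1
hi [378. 169.] 377 z 0.0889 plate [107.  -95.4] [80.5 27.9] 83.0
hi [465. 237.] 8485 z 0.4617 plate [ -40.2 -211.3] [ 84.5 240.3] 82.5
hi [277. 238.] 298 z 0.0713 plate [-60.6 115.9] [30.2 49.7] 28.8
t 11.2 plate xy [ -14.1 -221.1] z 47.7 pushdir -4.5 F [-0.1  0.4  0.3] w 0.7 q [ 0.78  0.47 -0.54  1.68  0.27  1.06 -0.02]
(array([ -76.3, -390.2,  -45.2]), array([ 0.1, -0.3, -4.5]))
```

View pics/b3.png

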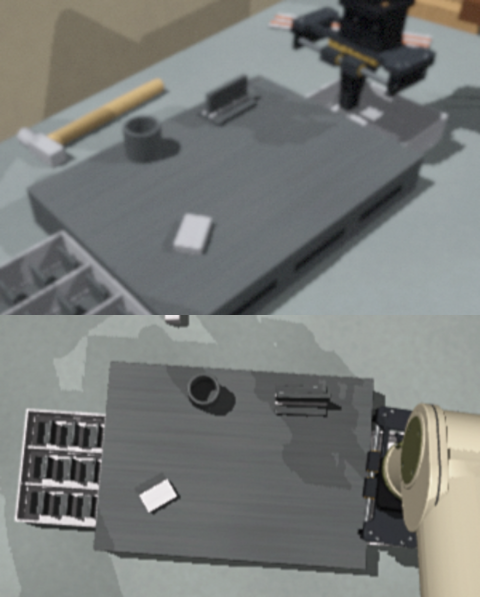

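The stub is in the tray too. For the flat, I'll push along its short-face normal (34° towards +x) and then steer round to −y. First lift and travel over.

```bash
python3 d.py -87 158 95 34
```

```text
t 11.2 plate xy [ -14.1 -221.1] z 47.7 pushdir -4.5 F [-0.1  0.4  0.3] w 0.7 q [ 0.78  0.47 -0.54  1.68  0.27  1.06 -0.02]
(array([-102. , -372.2,  -48.4]), array([  0.2,  -0.3, -38.5]))
```

Emit:
apply_moves(increments=[{"grip": 255, "xyz": [0, 0, -30], "rotation": [0, 0, 0]}, {"grip": 255, "xyz": [-5, -25, -55], "rotation": [0, 0, -5]}, {"grip": 255, "xyz": [-20, -80, -55], "rotation": [0, 0, -14]}, {"grip": 255, "xyz": [-35, -135, -55], "rotation": [0, 0, -22]}, {"grip": 255, "xyz": [-50, -190, -55], "rotation": [0, 0, -30]}])

```text
time: 11.82
ee_pos: [0.5304, -0.05, 0.1024]
eef_rot: [0.984, 0.177, 0.003, 0.002]
ft_force: [0.6, -0.2, 0.3]
width: 0.0008
```

```bash
python3 d.py -87 158 90 34
```

```text
t 11.82 plate xy [-50.  -25.2] z 102.4 pushdir 25.8 F [ 0.6 -0.2  0.3] w 0.8 q [ 0.66  0.3  -0.75  1.8   0.23  1.12  0.19]
(array([  46.5, -181.1,   11.8]), array([ 0.3, -0.3, -8.2]))
```

Emit:
apply_moves(increments=[{"grip": 255, "xyz": [15, -60, 6], "rotation": [0, 0, -8]}, {"grip": 255, "xyz": [30, -115, 12], "rotation": [0, 0, -8]}, {"grip": 255, "xyz": [46, -170, 12], "rotation": [0, 0, -8]}, {"grip": 255, "xyz": [46, -181, 12], "rotation": [0, 0, -8]}, {"grip": 255, "xyz": [46, -181, 12], "rotation": [0, 0, -8]}])

```text
time: 12.45
ee_pos: [0.5103, 0.1364, 0.0898]
eef_rot: [0.969, 0.246, 0.003, 0.002]
ft_force: [0.3, -0.3, 0.3]
width: 0.0005
```

```bash
python3 v.py c0; python3 d.py -87 158 47 34
```

```text
t 12.45 plate xy [-87.9 158.4] z 89.8 pushdir 34.0 F [ 0.3 -0.3  0.3] w 0.5 q [ 0.39  0.33 -0.86  1.82  0.28  1.11 -0.07]
br [281. 241.] 52 z 0.0711 plate [-66.6 106.9] [ 8.  31.2] 29.1
hi [309. 163.] 283 z 0.1012 plate [104.8  56.8] [48.3 49.3] 83.2
hi [378. 170.] 406 z 0.0848 plate [103.2 -94.9] [80.2 39.1] 83.4
hi [236. 259.] 9291 z 0.5223 plate [-99.3 134.3] [228.4 124.9] 29.8
t 12.55 plate xy [-87.  156.2] z 89.7 pushdir 33.7 F [-0.1 -0.1 -0.7] w 0.8 q [ 0.4   0.33 -0.86  1.82  0.28  1.11 -0.07]
(array([ 0.8, -1.8, 42.7]), array([ 0.3, -0.2, -0.3]))
```

View pics/c0.png

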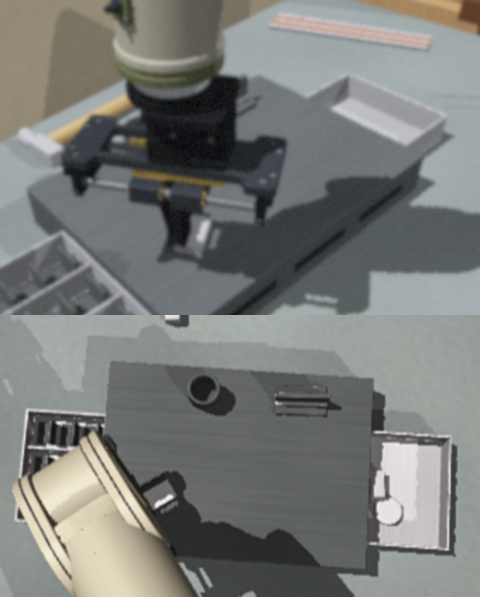

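The slug and stub both show in the tray (top crop at (389,510) and (380,485)). Lowering behind the flat.

Emit:
apply_moves(increments=[{"grip": 255, "xyz": [0, -2, 15], "rotation": [0, 0, 0]}, {"grip": 255, "xyz": [0, -2, 30], "rotation": [0, 0, 0]}, {"grip": 255, "xyz": [0, -2, 40], "rotation": [0, 0, 0]}, {"grip": 255, "xyz": [0, -2, 43], "rotation": [0, 0, 0]}, {"grip": 255, "xyz": [0, -2, 43], "rotation": [0, 0, 0]}])

```text
time: 13.18
ee_pos: [0.5103, 0.1358, 0.0466]
eef_rot: [0.97, 0.244, 0.003, 0.002]
ft_force: [-0.5, 0.4, 0.7]
width: 0.0003
```

```bash
python3 tip.py
```

```text
t 13.18 plate xy [-87.8 157.8] z 46.6 pushdir 33.8 F [-0.5  0.4  0.7] w 0.3 q [ 0.36  0.39 -0.83  1.86  0.34  1.03 -0.11]
54 5 [-108.  143.   57.] [-89. 174.  58.] med [-103.  159.   58.] [264. 318.] [92. 88. 84.]
58 280 [-113.  141.   58.] [-63. 175.  62.] med [-98. 163.  60.] [262. 314.] [87. 84. 80.]
62 6 [-95. 148.  64.] [-87. 170.  66.] med [-92. 165.  65.] [260. 312.] [49. 47. 45.]
66 23 [-101.  149.   66.] [-87. 172.  70.] med [-93. 165.  68.] [260. 312.] [44. 41. 39.]
70 19 [-101.  148.   70.] [-86. 171.  74.] med [-92. 165.  71.] [258. 312.] [31. 28. 29.]
74 27 [-101.  148.   74.] [-87. 172.  78.] med [-94. 164.  76.] [256. 313.] [27. 26. 24.]
78 24 [-101.  147.   78.] [-86. 171.  82.] med [-93. 164.  80.] [254. 312.] [28. 26. 24.]
82 24 [-102.  147.   82.] [-87. 172.  86.] med [-92. 165.  84.] [253. 312.] [27. 25. 23.]
86 23 [-102.  159.   86.] [-86. 172.  90.] med [-93. 164.  88.] [251. 311.] [25. 21. 21.]
90 23 [-103.  150.   90.] [-86. 172.  94.] med [-92. 165.  92.] [249. 311.] [25. 23. 21.]
94 21 [-103.  160.   94.] [-86. 174.  98.] med [-91. 167.  96.] [248. 311.] [24. 22. 22.]
98 29 [-103.  155.   98.] [-84. 174. 102.] med [-93. 166. 100.] [246. 311.] [25. 22. 21.]
102 27 [-104.  160.  102.] [-84. 175. 106.] med [-92. 165. 104.] [245. 311.] [24. 21. 21.]
106 29 [-105.  158.  106.] [-82. 175. 110.] med [-92. 166. 108.] [243. 310.] [30. 27. 25.]
237 196
```

View pics/tip.png

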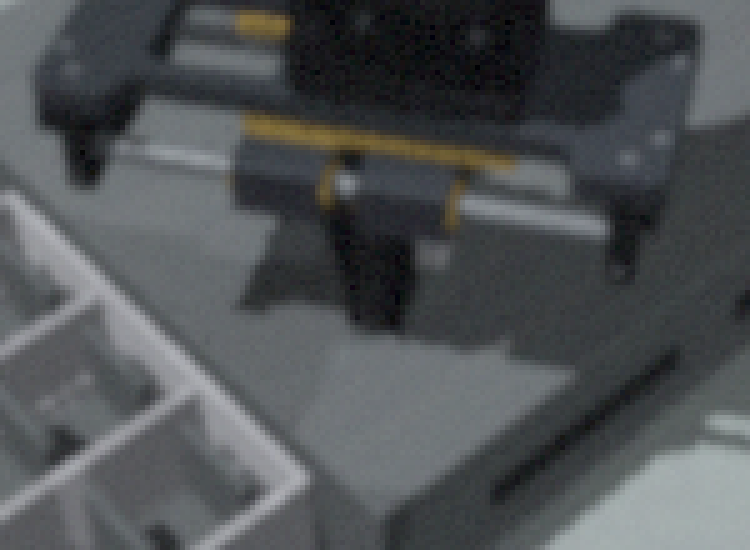

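Emit:
apply_moves(increments=[{"grip": 255, "xyz": [0, 12, 0], "rotation": [0, 0, 0]}, {"grip": 255, "xyz": [0, 22, 0], "rotation": [0, 0, 0]}, {"grip": 255, "xyz": [0, 32, 0], "rotation": [0, 0, 0]}, {"grip": 255, "xyz": [1.8, 46, 0], "rotation": [0, 0, 3.5]}, {"grip": 255, "xyz": [2.6, 60, 0], "rotation": [0, 0, 7]}])

```text
time: 13.85
ee_pos: [0.5418, 0.0833, 0.0473]
eef_rot: [0.983, 0.182, 0.003, 0.002]
ft_force: [-0.2, 1.7, 1.2]
width: 0.0004
```

```bash
python3 sb.py; python3 v.py c1
python3 - <<'E'
from bench import viewer
import cv2
cv2.imwrite("pics/c1s.png",cv2.resize(viewer.camera("side")["img"][160:300,240:440],None,fx=4,fy=4))
E
```

```text
t 13.85 plate xy [-51.4 108.6] z 47.3 pushdir 26.5 F [-0.2  1.7  1.2] w 0.4 q [ 0.41  0.42 -0.77  1.81  0.34  1.04 -0.12]
cam [-422.  420.] 526.0
[333. 221.] 68 [-59.  57.  65.] [-39.  93.  73.] [-48.  77.  71.] ((-47.152889251708984, 76.37763977050781), (8.377974510192871, 39.127342224121094), 26.60223960876465)
t 13.9 plate xy [-50.2 106.5] z 47.2 pushdir 26.2 F [ 1.3 -0.8  0.6] w -0.0 q [ 0.41  0.42 -0.77  1.81  0.34  1.04 -0.13]
hi [309. 164.] 281 z 0.1017 plate [104.6  57.7] [49.5 48.2] 40.0
hi [379. 169.] 394 z 0.0872 plate [109.  -95.8] [80.7 34.3] 80.5
hi [281. 251.] 9502 z 0.492 plate [-79.4  88.8] [254.3 117. ] 21.4
```

View pics/c1s.png

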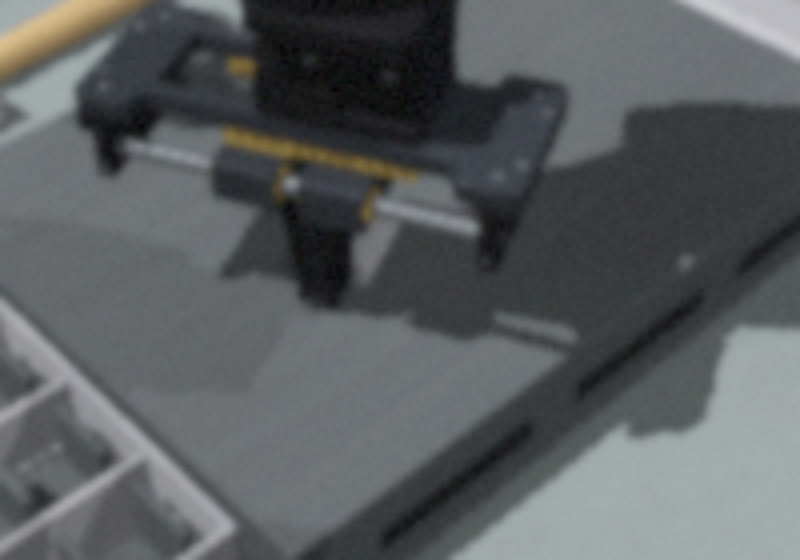

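View pics/c1.png

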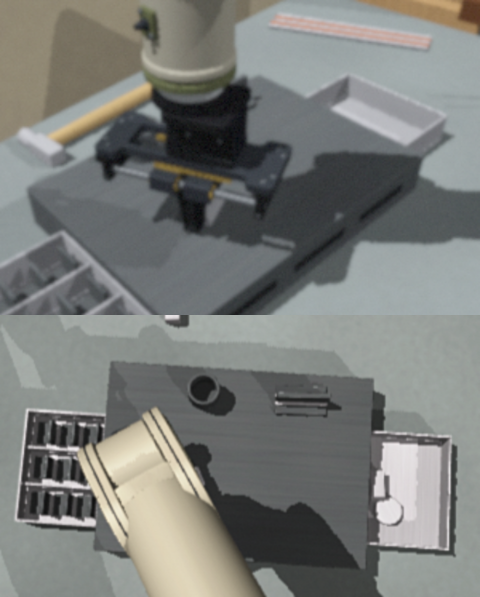

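The flat's side edge runs at 29° and the finger at 26.5°, and the flat is centred to within 2–3 mm. Continuing the arc.

Emit:
apply_moves(increments=[{"grip": 255, "xyz": [1.8, 15.5, 0], "rotation": [0, 0, 3.5]}, {"grip": 255, "xyz": [2.6, 31, 0], "rotation": [0, 0, 7]}, {"grip": 255, "xyz": [2.5, 46.5, 0], "rotation": [0, 0, 10.5]}, {"grip": 255, "xyz": [1.5, 62, 0], "rotation": [0, 0, 14]}, {"grip": 255, "xyz": [-0.6, 77.5, 0], "rotation": [0, 0, 17.5]}])

```text
time: 14.68
ee_pos: [0.569, 0.0101, 0.0475]
eef_rot: [1.0, 0.03, 0.003, 0.002]
ft_force: [0.7, 1.4, -0.8]
width: 0.0007
```

```bash
python3 sb.py; python3 v.py c2
```

```text
t 14.68 plate xy [-17.4  38.3] z 47.5 pushdir 9.0 F [ 0.7  1.4 -0.8] w 0.7 q [ 0.46  0.43 -0.68  1.76  0.32  1.05 -0.27]
cam [-422.  420.] 526.0
[349. 198.] 99 [-30. -13.  64.] [-4. 24. 73.] [-23.   6.  71.] ((-21.49461555480957, 7.740436553955078), (21.50251007080078, 36.109188079833984), 24.85242462158203)
t 14.72 plate xy [-16.6  35.8] z 47.4 pushdir 8.7 F [ 0.2 -2.   1.2] w 0.5 q [ 0.46  0.43 -0.68  1.76  0.32  1.05 -0.27]
hi [331. 239.] 10824 z 0.4976 plate [-32.2  33.5] [321.8 107.2] 16.4
hi [378. 169.] 370 z 0.0897 plate [109.8 -94.9] [80.1 32.6] 88.9
```

View pics/c2.png

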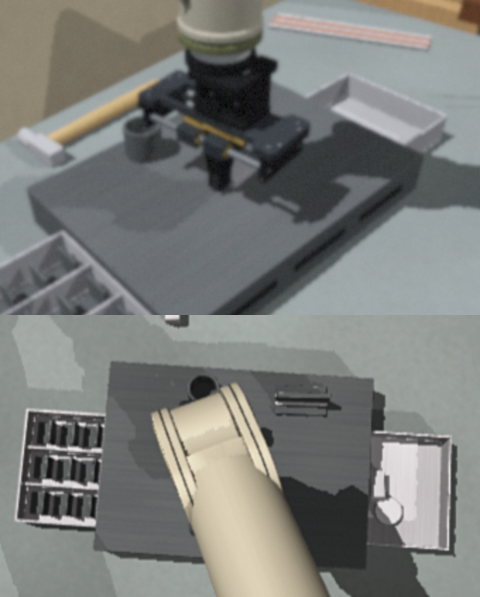

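Emit:
apply_moves(increments=[{"grip": 255, "xyz": [1.8, 15.5, 0], "rotation": [0, 0, 3.5]}, {"grip": 255, "xyz": [2.6, 31, 0], "rotation": [0, 0, 7]}, {"grip": 255, "xyz": [2.2, 45, 0], "rotation": [0, 0, 9]}, {"grip": 255, "xyz": [-0.2, 60, 0], "rotation": [0, 0, 9]}, {"grip": 255, "xyz": [-2.5, 75, 0], "rotation": [0, 0, 9]}])

```text
time: 15.45
ee_pos: [0.5708, -0.0661, 0.0477]
eef_rot: [0.999, -0.047, 0.003, 0.002]
ft_force: [0.3, 1.1, 0.0]
width: 0.0002
```

```bash
python3 sb.py; python3 v.py c3
```

```text
t 15.45 plate xy [ -8.2 -37.3] z 47.7 pushdir 0.1 F [0.3 1.1 0. ] w 0.2 q [ 0.55  0.43 -0.63  1.75  0.29  1.05 -0.27]
cam [-422.  420.] 526.0
[373. 181.] 100 [-23. -87.  64.] [  4. -50.  73.] [-17. -71.  71.] ((-14.20460319519043, -72.37359619140625), (19.21820640563965, 42.207557678222656), 42.57719039916992)
t 15.5 plate xy [ -8.2 -40.1] z 47.6 pushdir -0.0 F [ 0.7 -1.5  0.7] w 0.7 q [ 0.55  0.43 -0.62  1.75  0.29  1.05 -0.27]
hi [309. 163.] 287 z 0.1011 plate [104.9  56.8] [48.4 49.5] 83.6
hi [378. 238.] 11267 z 0.4939 plate [-18.2 -53.8] [151.4 298.7] 82.4
```

View pics/c3.png

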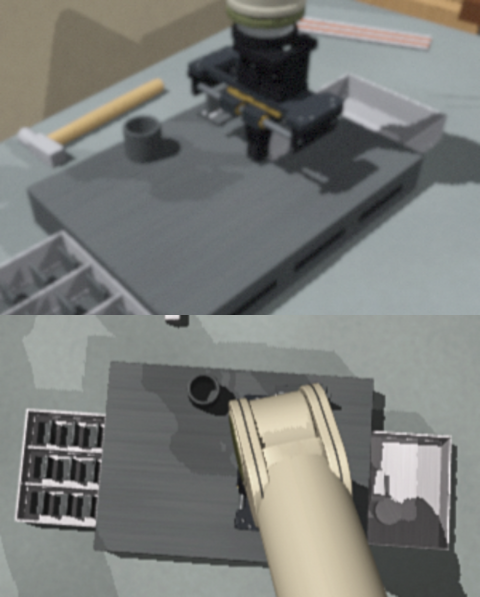

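The flat is square to the finger, centred near px −8. The stub lies in the tray around px −35 to 8, so I'll bias the flat a little towards +x to drop it beside the stub.

Emit:
apply_moves(increments=[{"grip": 255, "xyz": [-2.1, 15.5, 0], "rotation": [0, 0, -4]}, {"grip": 255, "xyz": [-2.9, 31, 0], "rotation": [0, 0, -8]}, {"grip": 255, "xyz": [-2.8, 47, 0], "rotation": [0, 0, -12]}, {"grip": 255, "xyz": [-2, 58, 0], "rotation": [0, 0, -15]}, {"grip": 255, "xyz": [2, 73, 0], "rotation": [0, 0, -15]}])

```text
time: 16.23
ee_pos: [0.566, -0.1386, 0.0481]
eef_rot: [0.997, 0.084, 0.003, 0.002]
ft_force: [-0.5, 1.4, -0.0]
width: 0.0007
```

```bash
python3 sb.py; python3 v.py c4
```

```text
t 16.23 plate xy [  -6.1 -110. ] z 48.1 pushdir 15.1 F [-0.5  1.4 -0. ] w 0.7 q [ 0.69  0.45 -0.65  1.73  0.31  1.06  0.1 ]
cam [-422.  420.] 526.0
[394. 165.] 66 [ -15. -168.   64.] [   8. -125.   73.] [  -6. -150.   71.] ((-4.43111515045166, -145.0893096923828), (14.788260459899902, 43.416114807128906), 19.088159561157227)
t 16.27 plate xy [  -5.6 -113.2] z 48.0 pushdir 14.9 F [-0.6 -1.6  0.4] w 0.1 q [ 0.69  0.45 -0.64  1.72  0.31  1.06  0.1 ]
hi [309. 163.] 285 z 0.1014 plate [104.4  57.1] [49.2 48.8] 76.7
hi [421. 235.] 12304 z 0.4858 plate [ -19.8 -111.2] [288.   97.8] 3.6
```

View pics/c4.png

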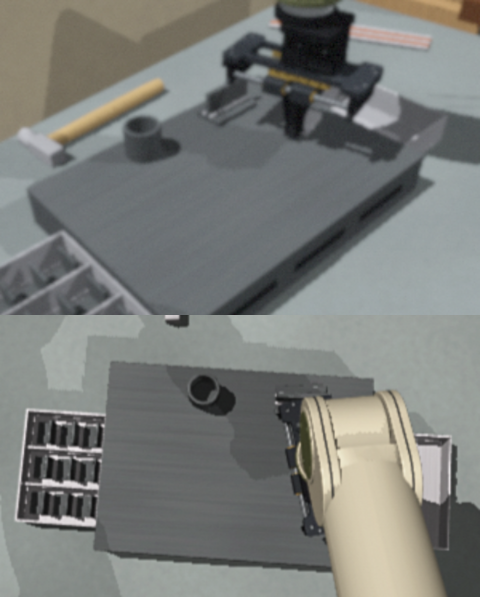

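Emit:
apply_moves(increments=[{"grip": 255, "xyz": [0, 15, 0], "rotation": [0, 0, 0]}, {"grip": 255, "xyz": [0, 29, 0], "rotation": [0, 0, 0]}, {"grip": 255, "xyz": [0, 43, 0], "rotation": [0, 0, 0]}, {"grip": 255, "xyz": [0, 57, 0], "rotation": [0, 0, 0]}, {"grip": 255, "xyz": [0, 70, 0], "rotation": [0, 0, 0]}])

```text
time: 17.0
ee_pos: [0.5776, -0.21, 0.0483]
eef_rot: [0.997, 0.082, 0.003, 0.002]
ft_force: [-0.8, 1.9, 1.2]
width: 0.0003
```

```bash
python3 sb.py; python3 v.py c5
```

```text
t 17.0 plate xy [  12.3 -179.9] z 48.3 pushdir 14.9 F [-0.8  1.9  1.2] w 0.3 q [ 0.75  0.51 -0.61  1.64  0.32  1.09  0.21]
cam [-422.  420.] 526.0
[408. 150.] 61 [   1. -241.   64.] [  28. -194.   74.] [  13. -222.   71.] ((10.417966842651367, -218.26698303222656), (15.428001403808594, 49.90861129760742), 29.463468551635742)
t 17.05 plate xy [  12.5 -182.1] z 48.3 pushdir 14.7 F [-0.4 -1.6 -0.7] w 0.3 q [ 0.75  0.51 -0.61  1.64  0.32  1.09  0.21]
hi [309. 163.] 285 z 0.1016 plate [104.8  57.4] [48.7 48.5] 28.4
hi [455. 224.] 12483 z 0.4799 plate [  -3.7 -165.8] [295.4 146.1] 13.0
```

View pics/c5.png

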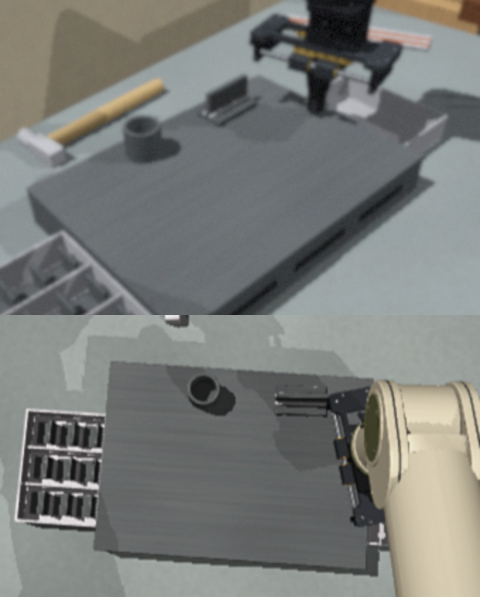

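Emit:
apply_moves(increments=[{"grip": 255, "xyz": [0, 12, 0], "rotation": [0, 0, 0]}, {"grip": 255, "xyz": [0, 24, 0], "rotation": [0, 0, 0]}, {"grip": 255, "xyz": [0, 36, 0], "rotation": [0, 0, 0]}, {"grip": 255, "xyz": [0, 46, 0], "rotation": [0, 0, 0]}, {"grip": 255, "xyz": [0, 46, -10], "rotation": [0, 0, 0]}])

```text
time: 17.77
ee_pos: [0.5841, -0.2563, 0.058]
eef_rot: [0.997, 0.08, 0.002, 0.002]
ft_force: [-0.5, 0.5, -0.1]
width: 0.0007
```

```bash
python3 v.py c6
```

```text
t 17.77 plate xy [  23.2 -225.4] z 58.0 pushdir 14.7 F [-0.5  0.5 -0.1] w 0.7 q [ 0.79  0.54 -0.59  1.57  0.33  1.13  0.28]
hi [469. 217.] 8647 z 0.474 plate [ -17.2 -212.6] [ 88.6 277.9] 86.1
hi [309. 163.] 284 z 0.1014 plate [104.9  57.7] [49.8 48.6] 42.8
hi [379. 169.] 390 z 0.0871 plate [106.4 -95.2] [80.  38.7] 88.8
```

View pics/c6.png

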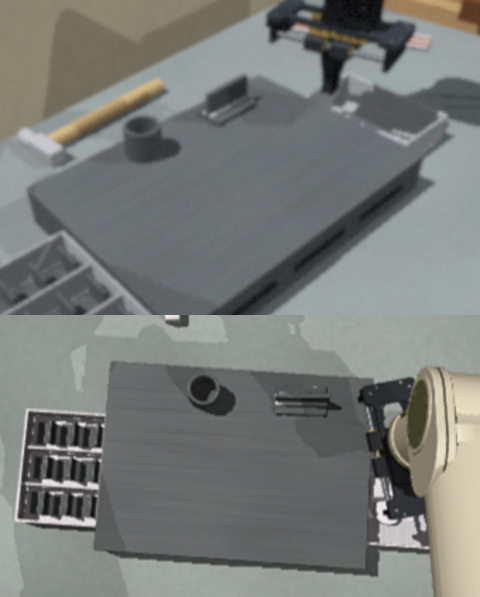

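Emit:
apply_moves(increments=[{"grip": 255, "xyz": [0, 0, -50], "rotation": [0, 0, 0]}, {"grip": 255, "xyz": [0, 0, -100], "rotation": [0, 0, 0]}, {"grip": 255, "xyz": [-15, -55, -120], "rotation": [0, 0, 0]}, {"grip": 255, "xyz": [-30, -110, -120], "rotation": [0, 0, 0]}, {"grip": 255, "xyz": [-40, -150, -120], "rotation": [0, 0, 0]}])

```text
time: 18.5
ee_pos: [0.5202, -0.11, 0.1794]
eef_rot: [0.997, 0.082, 0.004, 0.003]
ft_force: [-0.7, 0.5, 0.4]
width: 0.0004
```

Emit:
apply_moves(increments=[{"grip": 255, "xyz": [-20, -60, 0], "rotation": [0, 0, 0]}, {"grip": 255, "xyz": [-40, -90, 0], "rotation": [0, 0, 0]}, {"grip": 255, "xyz": [-40, -90, 0], "rotation": [0, 0, 0]}])

```text
time: 18.88
ee_pos: [0.4647, -0.0252, 0.1789]
eef_rot: [0.996, 0.085, 0.004, 0.004]
ft_force: [0.2, -0.5, -0.4]
width: 0.0004
```

```bash
python3 v.py c7
python3 - <<'E'
from h import *
from bench import viewer
c=viewer.camera("top"); W=cloud(c); img=c["img"]; ok=c["range_z"]>0
cv2.imwrite("pics/tray.png",cv2.resize(img[180:290,410:510],None,fx=6,fy=5,interpolation=cv2.INTER_CUBIC))
P=W.reshape(-1,3)*1000; L=np.c_[(P[:,:2]-O)@M,P[:,2]].reshape(400,640,3)
inn=ok&(abs(L[...,0]+21)<85)&(abs(L[...,1]+275)<60)
for b in blobs(W,img,inn&(L[...,2]>9),10): print(b[0],b[1],"z",b[2][2],w2p(b[3]).round(1),b[4],b[5])
print("max z in tray",L[...,2][inn].max())
E
```

```text
t 18.88 plate xy [-117.8   -6.8] z 178.9 pushdir 15.2 F [ 0.2 -0.5 -0.4] w 0.4 q [ 0.74  0.03 -0.8   1.87  0.03  1.24  0.11]
hi [309. 163.] 282 z 0.1021 plate [105.1  57.3] [49.2 48.6] 1.3
hi [378. 170.] 391 z 0.087 plate [103.9 -95.5] [80.1 32.4] 86.1
hi [345. 266.] 7713 z 0.593 plate [-93.8  -1.9] [142.2 100.2] 3.2
[443. 209.] 284 z 0.014 [  37.7 -257.1] [29.6 50.5] 16.0
[436. 241.] 528 z 0.0185 [ -33.7 -241.5] [89.7 43.6] 17.8
max z in tray 42.1833879699555
```

View pics/c7.png

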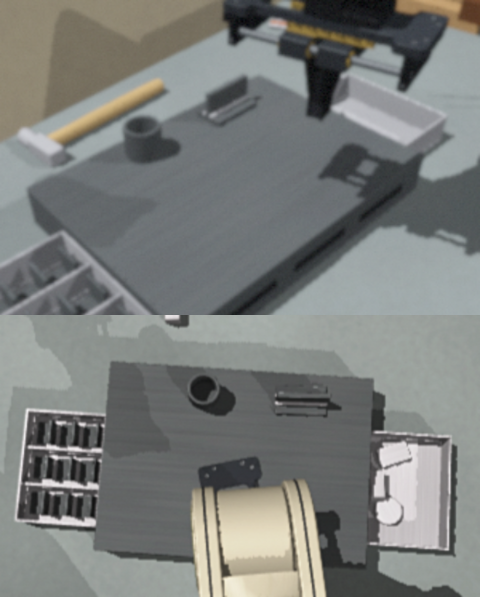

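View pics/tray.png

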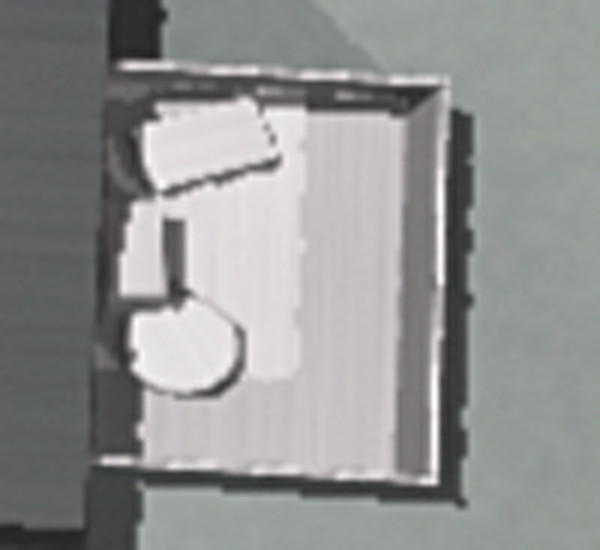

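All three offcuts lie in the tray: the flat at (210,145), the stub at (140,250) and the slug at (185,345) in the zoomed crop. The plate is empty except for the tee and pipe, which haven't moved. Handing in.

```bash
python3 -c "
from bench import r
print(r.close_job())"
```

```text
the job is handed in; nothing more can be done
None
```

All three offcuts are in the scrap tray. I swept the slug, the stub and then the flat along the plate and off its −y end with the closed fingers, and picked nothing up. I handed the job in at about 19 s of robot time, with the arm clear of everything.

**Last checks (top and side cameras):**
- **Offcuts:** all three lie on the tray floor, with their tops well below the rim.
- **Tee and pipe:** pipe within about 1 mm of its start. Tee readings vary by about 5 mm along x from picture to picture, including before anything was moved, but show no steady shift.
- **Bracket box:** I saw no offcut in it.
- **Forces:** every reading I took stayed at about 2 N or less.

**What disagreed:** the fingertips were about 25 mm higher than the TCP reading and the stated 8 mm tip offset predict. Because of that, my first pass went over the slug without touching it. I measured the real tip height in the side camera's depth image and used that for every push after.

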